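# Tighten the mounting-plate screw on a dental articulator

## Task

The upper cast is loose on the articulator: gently lower the upper bow until it is fully closed, then take the flat driver from the stand, seat its blade in the slotted screw on top of the bow and turn the screw clockwise until it stops, keeping the blade seated in the slot. Put the driver back upright in a hole of the stand, hanging by its collar, and leave the other tool and the things on the bench where they are.

Things in the scene. Friction and masses are not known exactly. Their poses are not given: they have to be found in the camera images.
- articulator: aluminium dental articulator standing firm on the bench, not to be shifted: 160 mm long, 145 mm wide, about 150 mm tall when closed, casts of two jaws mounted in it. T-shaped lower member, two rear posts with the hinge, upper bow over them. Origin on the bench under its middle; x points from the incisal pin (front, nearest the robot) to the hinge (rear), y along the hinge axis, z up.
- upper_bow (a joint): opening angle of the articulator's upper bow in rad: 0 = fully closed (a firm stop), grows as the front rises, up to 0.95. It starts part open. The hinge is stiff: the bow stays at any angle, and 1 to 4 N down on the pin head closes it.
- hinge_axis (a point): point on the bow's hinge axis, midway between the posts, 116 mm above the bench; axes as articulator, the hinge runs along its y.
- pin_head (a point): centre of the round steel ball (16 mm diameter) on top of the incisal pin at the front end of the upper bow, 118 mm ahead of and, with the bow closed, 26 mm above the hinge axis; it swings with the bow. Push it down along its arc about the hinge to close the bow. With the bow closed its centre is 142 mm above the bench.
- plate_screw (a joint): angle of the brass mounting-plate screw in rad, growing clockwise as seen from above (tightening). It starts at 0 to 0.5, loose, and is tight against a firm stop at 1.35. Steady friction of about 0.06 N m; it stays where it is left.
- screw_boss (a point): centre of the rim of the round raised boss (bore 20 mm, outside 34 mm) around the screw, on top of the bow, 60 mm ahead of the hinge axis; z along the screw's axis, away from the bow. The brass screw head (18 mm in diameter) sits in it, its top 2 mm below the rim. With the bow closed the axis is vertical and the rim 130 mm above the bench.
- screw_slot (a point): middle of the floor of the screw's slot, on the screw's axis, 7 mm below the boss's rim; it moves and turns with the screw. x runs along the slot, z along the axis away from the bow. The slot runs right across the head, 3.4 mm wide with rounded lips, 5 mm deep. With the bow closed its floor is 123 mm above the bench.
- driver: stubby flat screwdriver, 130 mm, 90 g. Origin at the middle of the blade's edge, z up the shank to the handle, y along the blade's width (12 mm), x through its thickness (2 mm). Shank 8 mm; 25 mm round collar, underside 55 mm above the edge; square black handle, 26 mm over the flats (facing x and y), 60 to 126 mm above the edge. Starts upright, blade down, in an end hole of the stand, yaw varies.
- hex_driver: the other tool in the stand: T-handled hex driver, 115 mm long, crossbar 78 mm long on top; origin at the tip of its shank. Leave it in place.
- stand: wooden tool stand fixed to the bench: a shelf 70 mm (x) by 170 mm (y), 12 mm thick, its top 75 mm above the bench, on two end cheeks. Origin on the bench under its middle. Tools hang by their collars in three holes of 17 mm diameter in a row along y, 55 mm apart. A tool's tip then stands 20 mm above the bench.
- stand_hole0 (a point): centre of the mouth of the hole at the stand's -y end, in the shelf's top.
- stand_hole1 (a point): centre of the mouth of the middle hole, in the shelf's top; empty at the start.
- stand_hole2 (a point): centre of the mouth of the hole at the stand's +y end, in the shelf's top.
- bottle: closed plastic bottle, 42 mm in diameter, 125 mm tall, beyond the articulator; origin under its middle. Leave it alone.
- jar: closed glass jar, 52 mm in diameter, 55 mm tall; origin under its middle. Leave it alone.
- parts_bin: open red bin with plaster blocks, 130 by 180 mm, 75 mm tall, to the left of the articulator; origin under its middle. Leave it alone.
Not all that is in view belongs to the job. What is meant by the driver is not red, and is the larger of those in its own colour. Of the things like the stand, leave any that is turquoise; of the rest the larger one is meant.

How it is judged:
By the outcome, as a careful person would: the job done as asked, in the order asked, and still so for the second after the job is handed in, with the robot touching nothing.
It also fails if it takes over 67 s, if anything falls off the work surface, if the arm or the gripper's body presses on something with over 40 N, if the wrist force passes 120 N, or if a joint passes its speed limit or range.

## Robot

A 6-joint arm with a two-finger parallel gripper is mounted at the origin on the work surface. World frame = base frame: x ahead of the robot, y to its left, z up, the work surface at z = 0. Lengths are in m, angles in rad, forces in N, time in s.
With the tool pointing down it reaches from about 0.4 to 0.825 m from the base axis. Payload 7 kg.
Tool frame: the origin (TCP) lies at the very end of the fingers, on their centre line; the grasp point (between the pads) lies 19 mm behind it; z points along the fingers, y is the line along which they close (so a half turn about z gives the same grasp; the last joint's range is limited). The gripper opens to 88 mm and grips with 3 to 60 N. Pads are 19 mm wide; open, the fingers measure 130 mm over their backs; the gripper's body (78 mm by 193 mm) begins 47 mm behind the grasp point.
Start: joints at [-1.017, 0.359, 0.012, 0, -1.224, -0.288], TCP at [0.177, -0.651, 0.227] pointing down, gripper open.
Joint ranges: [-3.07, 3.07], [-1.43, 2.12], [-1.02, 1.25], [-3.03, 1.67], [-3.05, -0], [-3.03, 3.03]. Speed limits (rad/s): [2.39, 2.39, 3.01, 3.14, 3.14, 3.14].

## Interface

Orientations are given as [roll, pitch, yaw] about the fixed x, y, z axes, in that order (R = Rz(yaw) Ry(pitch) Rx(roll)).
In Python, from station import arm gives the robot as it stands. The module is installed in compiled form; this text tells all that it offers.
- The arm moves only by the shell command python3 -m crank 'ROWS' [FORCE]. ROWS is JSON, a list of rows, each an object of numbers: "dx", "dy", "dz": the shift along the world's x, y, z in m; "twist": the turn about the world's z in degrees; "grip": the opening, from -1 (shut) to 1 (fully open). A call has exactly 5 rows; each row is the pose to reach, as a shift and turn from the pose commanded when the call began; what a row does not reach only later rows make up. A row lasts 1/12 s, in which the tool goes at most 41.7 mm and 7.16 degrees, less where a joint would pass 70% of its speed; a pose out of reach is approached as far as the arm can. A call with a gripper value outside its range is refused whole. The fingers move at their own pace and stop on an object; FORCE is the grip in N (left out, the last holds). Time passes only in rows, so rows that repeat a pose let the fingers close, or fill a call up. It gives the time, the measured TCP pose, the force, the opening and the grip force at its end, in the units of the state.
- arm.get_state(): the state, without advancing time (a new reading comes with each control period).
- arm.grab_frame(name): name is "scene" or "top" or "wrist"; returns the picture (384x512x3 uint8, red, green, blue); there is no depth.
- arm.get_calibration(name): a dict with "fx", "fy", "cx", "cy" (pixels), "cam_to_world" (4x4, takes a point from camera to world coordinates); the wrist camera has in their place "tool_from_camera" (4x4, takes a point from camera to tool coordinates, whose origin is the TCP and whose axes are the flange's). Camera axes: x right, y down, z forward; pixel columns grow to the right and rows downward; lengths in m; the calibration is good to about 2 mm. A picture is of the moment at which its call begins: read the wrist's pose just before it. get_calibration takes no time and is no camera call.
- arm.job_done(): hands the job in; it is judged then, once.
The state is a dict: "t": time; "q": joint angles; "qd": joint speeds; "joint_efforts": joint torques, N m; "eef_pos": TCP position; "ee_rot": TCP orientation; "force": force on the tool from outside, world axes, zero at the start; "moment": the same for the moment, N m; "width": finger opening in m; "gripper_force": force on a finger pad.
Only numpy, scipy, OpenCV 4.12 (cv2) and the standard library are available. Lean on these libraries where they do the work, as an engineer would, in place of code of your own. Each camera call takes 0.05 s, during which the arm holds its last target. There are 200 camera calls.

## Working session

There is one attempt and no reset: what is moved stays moved. The work goes in short steps, Python scripts to look and compute and a shell command to move; the robot and the scene stay as the last step left them, time stands still between calls to the robot, and variables do not carry over. Pictures are saved under pics/ and viewed, at most 11 in all, crops included, and the job is handed in when it is done.

```bash
mkdir -p pics; cat > h.py <<'E'
import numpy as np, cv2
from station import arm
def K(c): return np.array([[c['fx'],0,c['cx']],[0,c['fy'],c['cy']],[0,0,1]])
def ray(name,uv):
    c=arm.get_calibration(name); M=np.array(c['cam_to_world'])
    d=M[:3,:3]@np.linalg.solve(K(c),[uv[0],uv[1],1]); return M[:3,3],d
def onz(name,uv,z):
    o,d=ray(name,uv); return o+d*(z-o[2])/d[2]
def tri(n1,u1,n2,u2):
    o1,d1=ray(n1,u1);o2,d2=ray(n2,u2)
    s=np.linalg.lstsq(np.c_[d1,-d2],o2-o1,rcond=None)[0]
    a=o1+d1*s[0];b=o2+d2*s[1]; return (a+b)/2,np.linalg.norm(a-b)
def proj(name,p):
    c=arm.get_calibration(name); q=np.linalg.inv(np.array(c['cam_to_world']))@np.r_[p,1]
    q=K(c)@q[:3]; return q[:2]/q[2]
E
python3 - <<'E'
from h import *
a=arm.grab_frame('scene');b=arm.grab_frame('top')
np.savez('f0.npz',scene=a,top=b)
for n,i in(('scene',a),('top',b)): cv2.imwrite(f'pics/{n}0.png',cv2.resize(i[:,:,::-1],(800,600),interpolation=cv2.INTER_CUBIC))
s=arm.get_state();print(s['eef_pos'],s['ee_rot'],s['force'],s['t'],s['width'])
for n in('scene','top'): print(np.round(arm.get_calibration(n)['cam_to_world'],3).tolist(),arm.get_calibration(n)['fx'])
print(arm.get_calibration('wrist'))
E
```

```text
[ 0.1771928  -0.65088322  0.22573   ] [ 3.14012143e+00 -1.11961342e-04 -2.87589605e+00] [ 0.43654824 -0.33748607  0.00525686] 0.1 0.08765235195254462
[[0.436, 0.656, -0.616, 1.213], [0.9, -0.308, 0.308, -0.253], [0.012, -0.689, -0.725, 0.822], [0.0, 0.0, 0.0, 1.0]] 381.376832432427
[[-0.016, -0.994, 0.11, 0.508], [-1.0, 0.016, 0.003, 0.033], [-0.005, -0.11, -0.994, 1.066], [0.0, 0.0, 0.0, 1.0]] 375.74866811923704
{'fx': 279.9604276381658, 'fy': 279.9604276381658, 'cx': 256.26586943273054, 'cy': 185.58530008871855, 'tool_from_camera': array([[-1.03030560e-04, -9.57223330e-01, -2.89350111e-01,
         7.86284793e-02],
       [ 9.99999211e-01,  2.63691539e-04, -1.22841554e-03,
        -4.07636652e-04],
       [ 1.25216719e-03, -2.89350009e-01,  9.57222547e-01,
        -1.59296723e-01],
       [ 0.00000000e+00,  0.00000000e+00,  0.00000000e+00,
         1.00000000e+00]])}
```

View pics/scene0.png

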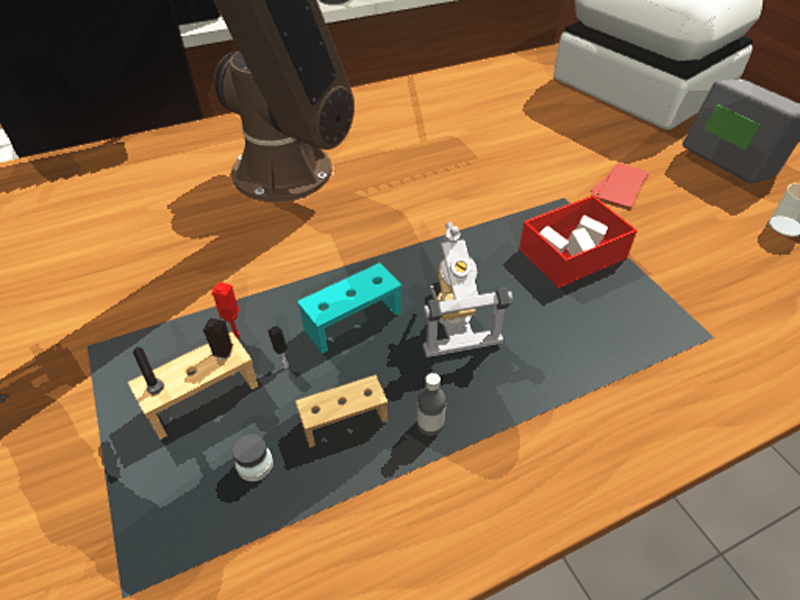

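View pics/top0.png

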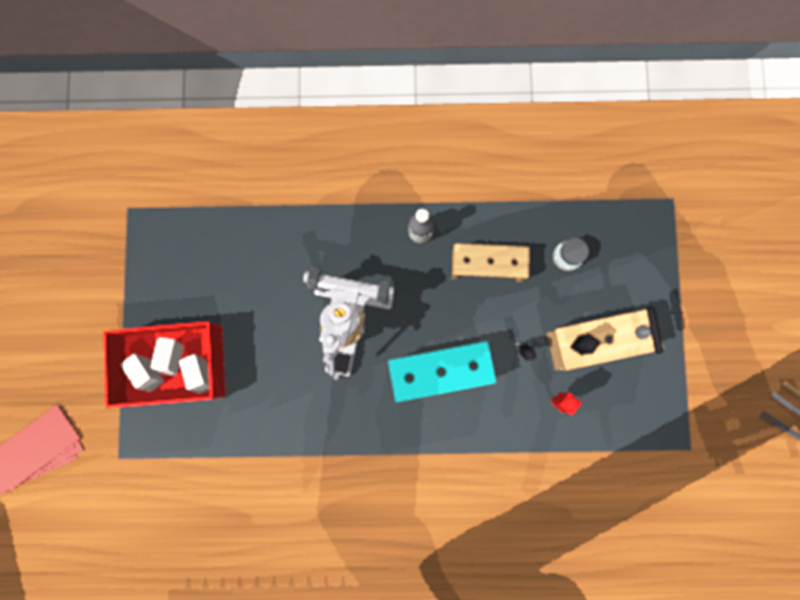

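Candidates for the driver: the red one at scene (225,300), the small black one at (278,340), and the large black one in the wooden stand at (217,338). The large black one fits, being not red and the larger of the blacks. For the stand there is turquoise (350,300), small wood (343,405) and large wood (192,375). Large wood fits, since turquoise is excluded and it is the larger of the rest. I'll confirm both in one enlarged crop.

```bash
python3 - <<'E'
from h import *
f=np.load('f0.npz')
def cr(n,x,y,w,h): return cv2.resize(np.ascontiguousarray(f[n][y:y+h,x:x+w,::-1]),(400,300),interpolation=cv2.INTER_CUBIC)
A=cr('top',330,190,120,90);B=cr('top',185,165,100,75);C=cr('scene',75,175,120,90);D=cr('scene',250,135,120,90)
cv2.imwrite('pics/crop.png',np.vstack([np.hstack([A,B]),np.hstack([C,D])]))
s=1/1.5625
for n,uv in(('hole1 top',(608,338)),('hexbar/hole0',(643,331))): print(n,onz('top',np.array(uv)*s,.075))
print('hole1 scene',onz('scene',np.array((192,371))*s,.075))
print('screw',tri('top',np.array((340,313))*s,'scene',np.array((461,267))*s))
E
```

```text
hole1 top [ 0.56675271 -0.3081996   0.075     ]
hexbar/hole0 [ 0.57762624 -0.36784561  0.075     ]
hole1 scene [ 0.57106046 -0.31022956  0.075     ]
screw (array([0.608815  , 0.13644672, 0.14871598]), np.float64(0.0014013723703978098))
```

View pics/crop.png

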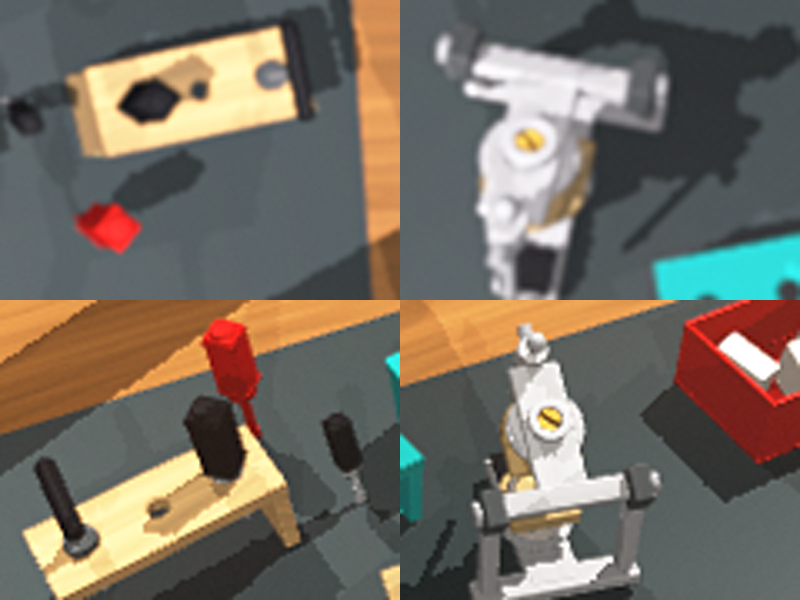

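The crop confirms both. The large square black driver hangs in the large wooden stand's +y end hole, the hex driver is in the other end hole, and the middle hole is free (crop A 199,90). The bow is partly open, with the ball at crop B (502,210) and D (535,345).

```bash
python3 - <<'E'
from h import *
T=lambda x,y:(185+(x-400)/4,165+y/4); S=lambda x,y:(250+(x-400)/3.3333,135+(y-300)/3.3333)
TA=lambda x,y:(330+x/3.3333,190+y/3.3333); SC=lambda x,y:(75+x/3.3333,175+(y-300)/3.3333)
P={}
for n,a,b in(('ball',T(502,210),S(535,346)),('tip?',T(502,210),S(523,330)),('screw',T(529,140),S(550,420)),('capL',T(452,52),S(650,482)),('capR',T(645,88),S(488,500)),('drivertop',TA(137,103),SC(205,408)),('hole1',TA(199,90),SC(158,509)),('hexcollar',TA(272,73),SC(80,541))):
    P[n],e=tri('top',a,'scene',b); print(n,P[n].round(4),round(e,4))
h1=onz('top',TA(199,90),.075);h0=onz('top',TA(272,73),.078);print('h1',h1,'h0',h0)
d=h1-h0; print('stand yaw',np.degrees(np.arctan2(-d[0],d[1])),'dist',np.linalg.norm(d[:2]),'h2',2*h1-h0)
d=P['capL']-P['capR'];print('art yaw',np.degrees(np.arctan2(-d[0],d[1])),np.linalg.norm(d[:2]))
m=(P['capL']+P['capR'])/2;v=P['ball']-m;print('mid',m,'ball rel',v,np.hypot(*v[:2]))
E
```

```text
ball [0.5637 0.1475 0.1844] 0.0026
tip? [0.5611 0.1417 0.201 ] 0.0104
screw [0.6094 0.1367 0.1487] 0.0002
capL [0.6717 0.1915 0.1139] 0.0036
capR [0.644  0.0661 0.1242] 0.0005
drivertop [ 0.5506 -0.2508  0.1342] 0.0161
hole1 [ 0.5653 -0.312   0.068 ] 0.0001
hexcollar [ 0.5774 -0.3669  0.0768] 0.0008
h1 [ 0.56493431 -0.30962971  0.075     ] h0 [ 0.57725309 -0.36683428  0.078     ]
stand yaw 12.152838128573999 dist 0.05851594239643 h2 [ 0.55261552 -0.25242514  0.072     ]
art yaw -12.423239034268352 0.12842759221326341
mid [0.65786353 0.1287676  0.11901466] ball rel [-0.09416142  0.01869917  0.06541739] 0.09600017086473694
```

```bash
python3 -m crank '[{"dx":0.029,"dy":0.027},{"dx":0.058,"dy":0.054},{"dx":0.087,"dy":0.081},{"dx":0.116,"dy":0.108},{"dx":0.145,"dy":0.135}]'
python3 -m crank '[{"dx":0.029,"dy":0.027},{"dx":0.058,"dy":0.054},{"dx":0.087,"dy":0.081},{"dx":0.116,"dy":0.108},{"dx":0.145,"dy":0.135}]'
python3 -m crank '[{"dx":0.029,"dy":0.027},{"dx":0.058,"dy":0.054},{"dx":0.087,"dy":0.081},{"dx":0.087,"dy":0.081},{"dx":0.087,"dy":0.081}]'
cat >> h.py <<'E'
from scipy.spatial.transform import Rotation as R
def wcam(s):
    M=np.eye(4);M[:3,:3]=R.from_euler('xyz',s['ee_rot']).as_matrix();M[:3,3]=s['eef_pos']
    c=arm.get_calibration('wrist');return K(c),M@np.array(c['tool_from_camera'])
def wz(kc,uv,z):
    k,M=kc; d=M[:3,:3]@np.linalg.solve(k,[uv[0],uv[1],1.]);return M[:3,3]+d*(z-M[2,3])/d[2]
def wgrab(tag):
    s=arm.get_state();i=arm.grab_frame('wrist');k,M=wcam(s);np.savez(tag+'.npz',im=i,k=k,M=M)
    cv2.imwrite(f'pics/{tag}.png',cv2.resize(i[:,:,::-1],(800,600),interpolation=cv2.INTER_CUBIC));return s
def wload(tag):
    f=np.load(tag+'.npz');return f['im'],(f['k'],f['M'])
E
python3 -c "
from h import *
s=wgrab('w1');print(s['eef_pos'],s['ee_rot'],s['t'])"
```

```text
[ 0.1771928  -0.65088322  0.22573   ] [ 3.14012143e+00 -1.11961342e-04 -2.87589605e+00] 0.1invalid input at $[0]: expected keys dx, dy, dz, twist, grip
invalid input at $[0]: expected keys dx, dy, dz, twist, grip
invalid input at $[0]: expected keys dx, dy, dz, twist, grip
```

View pics/w1.png

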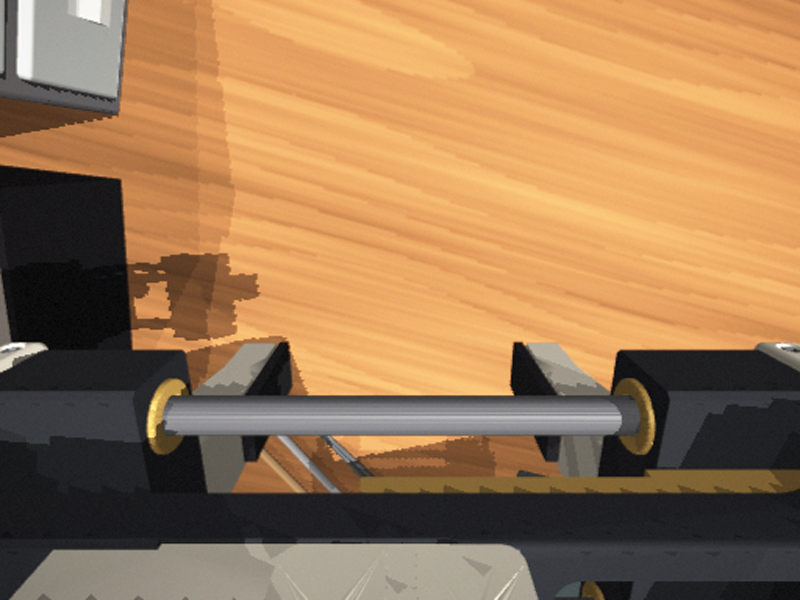

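No motion happened: every row must carry all five keys.

```bash
for i in 1; do python3 -m crank '[{"dx":0.030,"dy":0.026,"dz":0,"twist":0,"grip":1},{"dx":0.060,"dy":0.052,"dz":0,"twist":0,"grip":1},{"dx":0.090,"dy":0.078,"dz":0,"twist":0,"grip":1},{"dx":0.120,"dy":0.104,"dz":0,"twist":0,"grip":1},{"dx":0.150,"dy":0.130,"dz":0,"twist":0,"grip":1}]'
python3 -m crank '[{"dx":0.030,"dy":0.026,"dz":0,"twist":0,"grip":1},{"dx":0.060,"dy":0.052,"dz":0,"twist":0,"grip":1},{"dx":0.090,"dy":0.078,"dz":0,"twist":0,"grip":1},{"dx":0.120,"dy":0.104,"dz":0,"twist":0,"grip":1},{"dx":0.150,"dy":0.130,"dz":0,"twist":0,"grip":1}]'
python3 -m crank '[{"dx":0.030,"dy":0.026,"dz":0,"twist":0,"grip":1},{"dx":0.060,"dy":0.052,"dz":0,"twist":0,"grip":1},{"dx":0.090,"dy":0.078,"dz":0,"twist":0,"grip":1},{"dx":0.120,"dy":0.104,"dz":0,"twist":0,"grip":1},{"dx":0.120,"dy":0.104,"dz":0,"twist":0,"grip":1}]'; done
python3 -c "
from h import *
s=wgrab('w2');print(s['eef_pos'],s['ee_rot'],s['t'])"
```

```text
t: 0.57
eef_pos: [0.3282, -0.5199, 0.2263]
ee_rot: [3.141, -0.0, -2.876]
force: [0.5, -0.7, 0.1]
width: 0.0873
gripper_force: 0.0
t: 0.98
eef_pos: [0.4784, -0.3896, 0.2266]
ee_rot: [3.141, -0.0, -2.876]
force: [0.8, -0.8, -0.1]
width: 0.0876
gripper_force: 0.0
t: 1.4
eef_pos: [0.6016, -0.283, 0.2254]
ee_rot: [3.141, 0.0, -2.872]
force: [-0.3, -0.8, -0.5]
width: 0.0876
gripper_force: 0.0
[ 0.60164461 -0.28296908  0.22543866] [ 3.14118751e+00  2.48058077e-04 -2.87154813e+00] 1.4
```

View pics/w2.png

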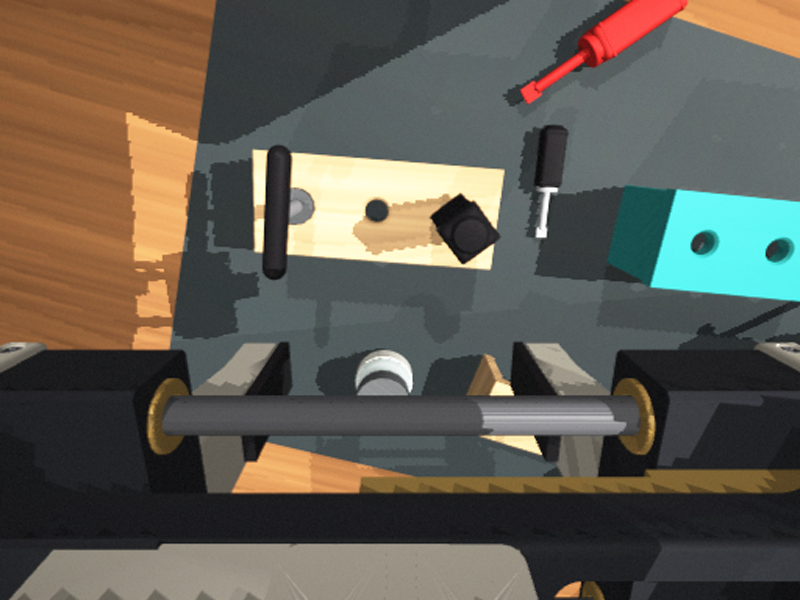

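The wrist view shows the driver's square top centred at about (470,235), with corners (462,265), (499,237), (480,203) and (442,233). The empty hole is at (376,210), the hex collar at (297,206), and the shelf corners at (254,150), (503,169) and (492,270).

```bash
python3 - <<'E'
from h import *
im,kc=wload('w2');s=1/1.5625
W=lambda u,v,z: wz(kc,(u*s,v*s),z)
g=cv2.cvtColor(im,cv2.COLOR_RGB2GRAY)
roi=g[115:180,265:330]; m=(roi<60).astype(np.uint8)
c=max(cv2.findContours(m,0,2)[0],key=cv2.contourArea); ap=cv2.approxPolyDP(c,3,True)[:,0]+[265,115];print('poly',(ap/s).round().tolist())
t=[W(*p,.146) for p in((462,265),(499,237),(480,203),(442,233))]
print(np.round(t,4),'ctr',np.mean(t,0))
for i in range(4):
    d=t[(i+1)%4]-t[i];print(np.degrees(np.arctan2(d[1],d[0])),np.linalg.norm(d))
h1=W(376,211,.073);print('h1',h1)
c=[W(*p,.075) for p in((254,150),(503,169),(492,270),(254,252))]
print(np.round(c,4));d=c[1]-c[0];print('stand yaw',np.degrees(np.arctan2(-d[0],d[1])),np.linalg.norm(d))
print('h2',h1+.055*d/np.linalg.norm(d))
E
```

```text
poly [[458.0, 195.0], [431.0, 217.0], [462.0, 262.0], [498.0, 236.0], [478.0, 208.0]]
[[ 0.5723 -0.256   0.146 ]
 [ 0.5518 -0.2412  0.146 ]
 [ 0.5371 -0.2571  0.146 ]
 [ 0.5581 -0.2721  0.146 ]] ctr [ 0.55481729 -0.25660365  0.146     ]
144.22886418339755 0.025262770526329397
-132.74793912929906 0.021674268637874302
-35.47521470944878 0.0257370434578048
48.46334355734999 0.021489561877483306
h1 [ 0.56537385 -0.31166129  0.073     ]
[[ 0.5476 -0.4012  0.075 ]
 [ 0.5145 -0.2352  0.075 ]
 [ 0.5838 -0.2193  0.075 ]
 [ 0.6169 -0.389   0.075 ]]
stand yaw 11.280227895084167 0.16923509913110582
h2 [ 0.55461542 -0.25772376  0.073     ]
```

```bash
python3 -m crank '[{"dx":0,"dy":0.038,"dz":0.015,"twist":0,"grip":1},{"dx":0,"dy":0.076,"dz":0.030,"twist":0,"grip":1},{"dx":0,"dy":0.114,"dz":0.045,"twist":0,"grip":1},{"dx":0,"dy":0.154,"dz":0.045,"twist":0,"grip":1},{"dx":0,"dy":0.194,"dz":0.045,"twist":0,"grip":1}]'
python3 -m crank '[{"dx":0,"dy":0.040,"dz":0,"twist":0,"grip":1},{"dx":0,"dy":0.080,"dz":0,"twist":0,"grip":1},{"dx":0,"dy":0.120,"dz":0,"twist":0,"grip":1},{"dx":0,"dy":0.160,"dz":0,"twist":0,"grip":1},{"dx":0,"dy":0.200,"dz":0,"twist":0,"grip":1}]'
python3 -m crank '[{"dx":0,"dy":0.029,"dz":0,"twist":0,"grip":1},{"dx":0,"dy":0.029,"dz":0,"twist":0,"grip":1},{"dx":0,"dy":0.029,"dz":0,"twist":0,"grip":1},{"dx":0,"dy":0.029,"dz":0,"twist":0,"grip":1},{"dx":0,"dy":0.029,"dz":0,"twist":0,"grip":1}]'
python3 -c "
from h import *
s=wgrab('w3');print(s['eef_pos'],s['ee_rot'],s['t'])"
```

```text
t: 1.87
eef_pos: [0.597, -0.0924, 0.2727]
ee_rot: [-3.141, 0.002, -2.877]
force: [1.4, 0.9, -0.7]
width: 0.0876
gripper_force: 0.0
t: 2.28
eef_pos: [0.5966, 0.1078, 0.2717]
ee_rot: [3.142, 0.0, -2.876]
force: [1.0, -0.1, -0.3]
width: 0.0876
gripper_force: 0.0
t: 2.7
eef_pos: [0.5972, 0.1345, 0.2716]
ee_rot: [-3.141, -0.0, -2.877]
force: [-0.7, -0.2, -0.4]
width: 0.0878
gripper_force: 0.0
[0.59717458 0.13448522 0.27157449] [-3.14144657e+00 -2.28049724e-04 -2.87690662e+00] 2.7
```

View pics/w3.png

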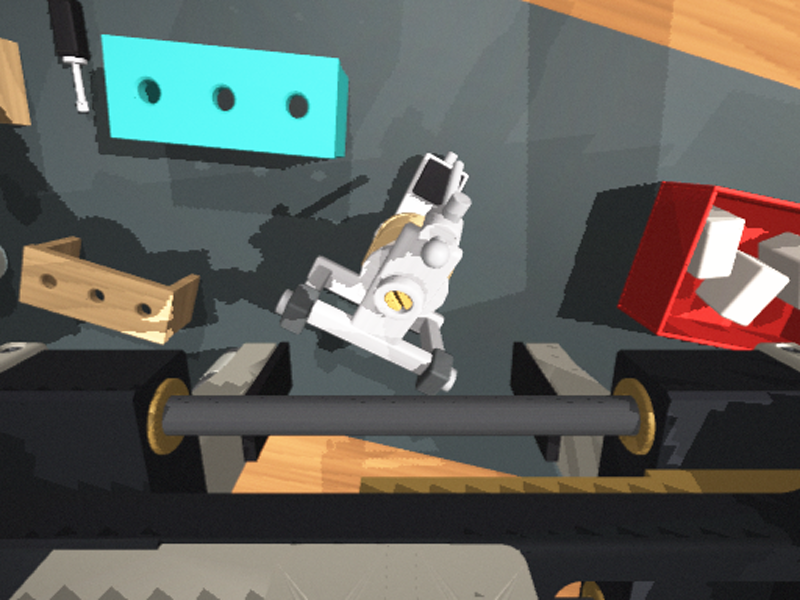

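The ball is at (436,252), the boss centre at (399,298), and the hinge caps at (292,308) and (436,370).

```bash
cat >> h.py <<'E'
def wray(kc,uv): k,M=kc; return M[:3,3],M[:3,:3]@np.linalg.solve(k,[uv[0],uv[1],1.])
def meet(rays):
    A=0;b=0
    for o,d in rays:
        d=d/np.linalg.norm(d);P=np.eye(3)-np.outer(d,d);A=A+P;b=b+P@o
    p=np.linalg.solve(A,b);return p,[round(float(np.linalg.norm(np.cross(d/np.linalg.norm(d),p-o)))*1000,1) for o,d in rays]
E
python3 - <<'E'
from h import *
im,kc=wload('w3');s=1/1.5625
T=lambda x,y:ray('top',(185+(x-400)/4,165+y/4)); S=lambda x,y:ray('scene',(250+(x-400)/3.3333,135+(y-300)/3.3333))
w=lambda u,v:wray(kc,(u*s,v*s))
b,e=meet([w(436,252),T(502,210),S(535,346)]);print('ball',b,e)
sc,e=meet([w(399,298),T(529,140),S(550,420)]);print('boss',sc,e)
a=wz(kc,(292*s,308*s),.116);c=wz(kc,(436*s,372*s),.116);d=c-a;print(a,c,np.degrees(np.arctan2(-d[0],d[1])),np.linalg.norm(d))
m=(a+c)/2;v=b-m;print('mid',m,v,np.degrees(np.arctan2(-v[1],-v[0])),np.hypot(np.hypot(*v[:2]),v[2]))
E
```

```text
ball [0.5647663  0.14676594 0.18569419] [1.2, 1.8, 1.3]
boss [0.60944305 0.13644436 0.14892432] [0.4, 0.2, 0.3]
[0.6488053  0.06204928 0.116     ] [0.67181887 0.18322782 0.116     ] -10.753244524796116 0.12334449379337821
mid [0.66031209 0.12263855 0.116     ] [-0.09554579  0.02412739  0.06969419] -14.172150916174065 0.12069966141116628
```

```bash
python3 -m crank '[{"dx":-0.010,"dy":0.004,"dz":0,"twist":0,"grip":-1},{"dx":-0.020,"dy":0.008,"dz":-0.015,"twist":0,"grip":-1},{"dx":-0.0335,"dy":0.0125,"dz":-0.035,"twist":0,"grip":-1},{"dx":-0.0335,"dy":0.0125,"dz":-0.050,"twist":0,"grip":-1},{"dx":-0.0335,"dy":0.0125,"dz":-0.064,"twist":0,"grip":-1}]' 10
python3 -m crank '[{"dx":0,"dy":0,"dz":0,"twist":0,"grip":-1},{"dx":0,"dy":0,"dz":0,"twist":0,"grip":-1},{"dx":0,"dy":0,"dz":0,"twist":0,"grip":-1},{"dx":0,"dy":0,"dz":0,"twist":0,"grip":-1},{"dx":0,"dy":0,"dz":0,"twist":0,"grip":-1}]'
```

```text
t: 3.17
eef_pos: [0.5626, 0.1476, 0.2072]
ee_rot: [3.141, 0.0, -2.877]
force: [-0.0, 0.9, 0.9]
width: 0.0599
gripper_force: 0.0
t: 3.58
eef_pos: [0.5643, 0.1483, 0.2086]
ee_rot: [3.141, 0.002, -2.876]
force: [-0.4, 0.4, -1.1]
width: 0.0264
gripper_force: 0.0
```

```bash
python3 -m crank '[{"dx":0,"dy":0,"dz":0,"twist":0,"grip":-1},{"dx":0,"dy":0,"dz":0,"twist":0,"grip":-1},{"dx":0,"dy":0,"dz":0,"twist":0,"grip":-1},{"dx":0,"dy":0,"dz":-0.005,"twist":0,"grip":-1},{"dx":0,"dy":0,"dz":-0.010,"twist":0,"grip":-1}]'
python3 -m crank '[{"dx":-0.001,"dy":0,"dz":-0.0025,"twist":0,"grip":-1},{"dx":-0.002,"dy":0.0005,"dz":-0.005,"twist":0,"grip":-1},{"dx":-0.003,"dy":0.0005,"dz":-0.0075,"twist":0,"grip":-1},{"dx":-0.0045,"dy":0.001,"dz":-0.010,"twist":0,"grip":-1},{"dx":-0.0055,"dy":0.001,"dz":-0.0125,"twist":0,"grip":-1}]'
```

```text
t: 4.0
eef_pos: [0.5635, 0.1483, 0.1976]
ee_rot: [3.141, -0.0, -2.876]
force: [-6.3, 1.1, 7.7]
width: 0.0005
gripper_force: 3.8
t: 4.42
eef_pos: [0.5576, 0.1492, 0.1848]
ee_rot: [3.142, -0.001, -2.876]
force: [-4.0, 1.6, 3.7]
width: 0.0002
gripper_force: 2.3
```

```bash
python3 -m crank '[{"dx":-0.001,"dy":0,"dz":-0.0025,"twist":0,"grip":-1},{"dx":-0.002,"dy":0.0005,"dz":-0.005,"twist":0,"grip":-1},{"dx":-0.003,"dy":0.0005,"dz":-0.0075,"twist":0,"grip":-1},{"dx":-0.004,"dy":0.001,"dz":-0.010,"twist":0,"grip":-1},{"dx":-0.005,"dy":0.001,"dz":-0.0125,"twist":0,"grip":-1}]'
python3 -m crank '[{"dx":-0.001,"dy":0,"dz":-0.002,"twist":0,"grip":-1},{"dx":-0.0015,"dy":0,"dz":-0.0045,"twist":0,"grip":-1},{"dx":-0.002,"dy":0.0005,"dz":-0.007,"twist":0,"grip":-1},{"dx":-0.003,"dy":0.0005,"dz":-0.009,"twist":0,"grip":-1},{"dx":-0.0035,"dy":0.001,"dz":-0.0115,"twist":0,"grip":-1}]'
python3 -m crank '[{"dx":0,"dy":0,"dz":-0.0015,"twist":0,"grip":-1},{"dx":-0.0005,"dy":0,"dz":-0.003,"twist":0,"grip":-1},{"dx":-0.001,"dy":0,"dz":-0.0045,"twist":0,"grip":-1},{"dx":-0.0015,"dy":0,"dz":-0.006,"twist":0,"grip":-1},{"dx":-0.002,"dy":0,"dz":-0.0075,"twist":0,"grip":-1}]'
```

```text
t: 4.83
eef_pos: [0.5531, 0.1503, 0.1722]
ee_rot: [3.142, -0.0, -2.876]
force: [-2.5, 0.4, 2.4]
width: 0.0004
gripper_force: 1.8
t: 5.25
eef_pos: [0.5497, 0.1511, 0.1608]
ee_rot: [-3.141, -0.0, -2.876]
force: [-2.1, -0.4, 3.4]
width: 0.0004
gripper_force: 1.5
t: 5.67
eef_pos: [0.5479, 0.1514, 0.1535]
ee_rot: [3.141, 0.0, -2.876]
force: [-2.3, 1.4, 3.2]
width: 0.0008
gripper_force: 1.4
```

```bash
python3 -m crank '[{"dx":0,"dy":0,"dz":-0.0007,"twist":0,"grip":-1},{"dx":0,"dy":0,"dz":-0.0014,"twist":0,"grip":-1},{"dx":-0.0005,"dy":0,"dz":-0.002,"twist":0,"grip":-1},{"dx":-0.0005,"dy":0,"dz":-0.0027,"twist":0,"grip":-1},{"dx":-0.0005,"dy":0,"dz":-0.0034,"twist":0,"grip":-1}]'
python3 -m crank '[{"dx":0,"dy":0,"dz":-0.0003,"twist":0,"grip":-1},{"dx":0,"dy":0,"dz":-0.0006,"twist":0,"grip":-1},{"dx":0,"dy":0,"dz":-0.0009,"twist":0,"grip":-1},{"dx":0,"dy":0,"dz":-0.0012,"twist":0,"grip":-1},{"dx":0,"dy":0,"dz":-0.0012,"twist":0,"grip":-1}]'
```

```text
t: 6.08
eef_pos: [0.5473, 0.1513, 0.1502]
ee_rot: [3.141, 0.0, -2.876]
force: [-1.3, 1.6, 2.6]
width: 0.0007
gripper_force: 1.3
t: 6.5
eef_pos: [0.5474, 0.1513, 0.1497]
ee_rot: [3.142, 0.001, -2.875]
force: [-3.5, 1.6, 8.6]
width: 0.0006
gripper_force: 4.1
```

```bash
python3 -m crank '[{"dx":0,"dy":0,"dz":0.015,"twist":0,"grip":-1},{"dx":0,"dy":0,"dz":0.035,"twist":0,"grip":-1},{"dx":0.030,"dy":-0.007,"dz":0.060,"twist":0,"grip":1},{"dx":0.060,"dy":-0.014,"dz":0.075,"twist":0,"grip":1},{"dx":0.080,"dy":-0.018,"dz":0.075,"twist":0,"grip":1}]'
python3 -m crank '[{"dx":0,"dy":0,"dz":0,"twist":0,"grip":1},{"dx":0,"dy":0,"dz":0,"twist":0,"grip":1},{"dx":0,"dy":0,"dz":0,"twist":0,"grip":1},{"dx":0,"dy":0,"dz":0,"twist":0,"grip":1},{"dx":0,"dy":0,"dz":0,"twist":0,"grip":1}]'
python3 - <<'E'
from h import *
s=wgrab('w4');print(s['eef_pos'],s['ee_rot'],s['t'],s['width'])
t=arm.grab_frame('top');c=arm.grab_frame('scene');np.savez('f1.npz',top=t,scene=c)
im,kc=wload('w4');k,M=kc
q=np.linalg.inv(M)@[.6025,.138,.13,1];p=k@q[:3];p=p[:2]/p[2];print('screw exp px',p)
x,y=int(p[0]),int(p[1]); x0=max(x-50,0);y0=max(y-50,0)
A=cv2.resize(im[y0:y0+100,x0:x0+100,::-1],(600,600),interpolation=cv2.INTER_CUBIC)
B=cv2.resize(np.ascontiguousarray(c[140:200,260:300,::-1]),(200,300),interpolation=cv2.INTER_CUBIC)
C=cv2.resize(np.ascontiguousarray(t[175:235,190:230,::-1]),(200,300),interpolation=cv2.INTER_CUBIC)
cv2.imwrite('pics/w4c.png',np.hstack([A,np.vstack([B,C])]));print(x0,y0)
E
```

```text
t: 6.92
eef_pos: [0.6309, 0.133, 0.2281]
ee_rot: [-3.141, 0.006, -2.875]
force: [1.7, 0.5, 0.0]
width: 0.0151
gripper_force: 0.0
t: 7.33
eef_pos: [0.6266, 0.1333, 0.2239]
ee_rot: [-3.142, -0.0, -2.875]
force: [0.5, 0.4, -1.4]
width: 0.048
gripper_force: 0.0
[0.62662778 0.13333986 0.22390153] [-3.14153393e+00 -2.73650344e-04 -2.87525662e+00] 7.3333 0.04803027217241656
screw exp px [268.79989484 164.94174118]
218 114
```

View pics/w4c.png

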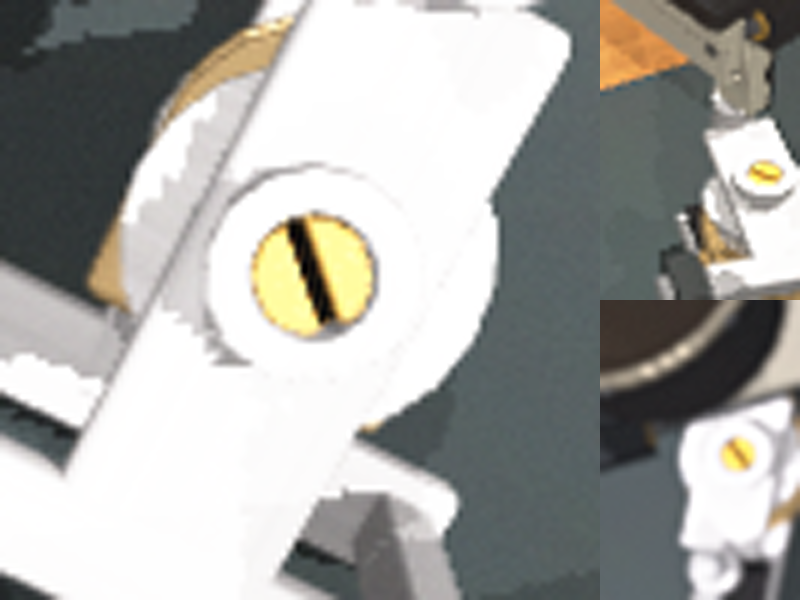

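The closed bow shows the brass screw at crop (314,275), with its slot running from (296,222) to (327,318).

```bash
cat > m.py <<'E'
from h import *
def brass(im,x0,y0,x1,y1):
    h=cv2.cvtColor(im[y0:y1,x0:x1],cv2.COLOR_RGB2HSV)
    m=((h[...,0]>15)&(h[...,0]<35)&(h[...,1]>90)&(h[...,2]>120)).astype(np.uint8)
    n,l,st,ce=cv2.connectedComponentsWithStats(m)
    return m
E
python3 - <<'E'
from m import *
im,kc=wload('w4')
x0,y0=255,145
m=brass(im,x0,y0,286,176)
hull=cv2.convexHull(cv2.findNonZero(m));(cx,cy),ax,an=cv2.fitEllipse(hull)
hm=np.zeros_like(m);cv2.fillConvexPoly(hm,hull,1)
M=cv2.moments(hm,True);c=np.array([M['m10']/M['m00'],M['m01']/M['m00']])+[x0,y0]
print('brass c',c,(cx+x0,cy+y0),ax)
p=wz(kc,c,.128);print('screw',p)
g=cv2.cvtColor(im,cv2.COLOR_RGB2GRAY)[y0:176,x0:286].astype(float)
s=((g<100)&(cv2.erode(hm,np.ones((3,3)))>0)).astype(np.uint8)
ys,xs=np.nonzero(s);print(len(xs))
vx,vy,ux,uy=cv2.fitLine(np.c_[xs,ys].astype(np.float32),cv2.DIST_L2,0,.01,.01).ravel()
for sgn in(1,):
    a=wz(kc,(ux+x0-8*vx,uy+y0-8*vy),.126);b=wz(kc,(ux+x0+8*vx,uy+y0+8*vy),.126);d=b-a
    print('slot dir deg',np.degrees(np.arctan2(d[1],d[0])),'slot mid',(a+b)/2)
# other cams
f=np.load('f1.npz')
R_=[wray(kc,c)]
for n,(a,b,e,d) in(('scene',(285,168,300,182)),('top',(210,200,225,212))):
    mm=brass(f[n],a,b,e,d);h2=cv2.convexHull(cv2.findNonZero(mm)).reshape(-1,2).astype(np.int32);h3=np.zeros_like(mm);cv2.fillConvexPoly(h3,h2,1);Q=cv2.moments(h3,True)
    uv=(Q['m10']/Q['m00']+a,Q['m01']/Q['m00']+b);print(n,uv,mm.sum(),onz(n,uv,.128));R_.append(ray(n,uv))
print(meet(R_))
E
```

```text
brass c [269.52923077 159.35692308] (269.5896883010864, 159.4127836227417) (19.510765075683594, 19.973461151123047)
screw [0.59764904 0.13739834 0.128     ]
54
slot dir deg 34.40846707096812 slot mid [0.59798965 0.13768718 0.126     ]
scene (292.56, 174.08) 24 [0.5983713  0.13726605 0.128     ]
top (217.21428571428572, 205.5) 28 [0.59772453 0.13914085 0.128     ]
(array([0.59772276, 0.13816112, 0.12716581]), [0.7, 0.4, 1.1])
```

```bash
python3 - <<'E'
from h import *
im,kc=wload('w2');s=1/1.5625
for n,u,v,z in(('red tip',530,92,0),('blk tip',541,235,0),('redtop?',640,20,.1),('blktop',552,130,.09)): print(n,wz(kc,(u*s,v*s),z))
print('red top 2view',tri('top',(567*s,403*s),'scene',(222*s,287*s)))
print('blk top 2view',tri('top',(528*s,352*s),'scene',(276*s,330*s)))
st=arm.get_state();print(np.degrees(st['q']).round(1),np.degrees(st['ee_rot']))
# handle edges: finer fit on top face/side silhouettes
g=cv2.cvtColor(im,cv2.COLOR_RGB2GRAY)
r=cv2.resize(g[110:185,260:335],(600,600),interpolation=cv2.INTER_CUBIC);cv2.imwrite('pics/hd.png',cv2.convertScaleAbs(r,alpha=2.5,beta=-10))
E
```

```text
red tip [ 0.44919624 -0.21734902  0.        ]
blk tip [ 0.55602087 -0.16734523  0.        ]
redtop? [ 0.41669787 -0.19250639  0.1       ]
blktop [ 0.48425519 -0.21655582  0.09      ]
red top 2view (array([ 0.46087144, -0.22441672,  0.12128281]), np.float64(0.005676975283781751))
blk top 2view (array([ 0.54581638, -0.17062862,  0.07606555]), np.float64(0.003303110165027145))
[  29.4   17.4   -4.1    0.   -68.4 -104.2] [ 1.79998701e+02  1.31197657e-02 -1.64739121e+02]
```

View pics/hd.png

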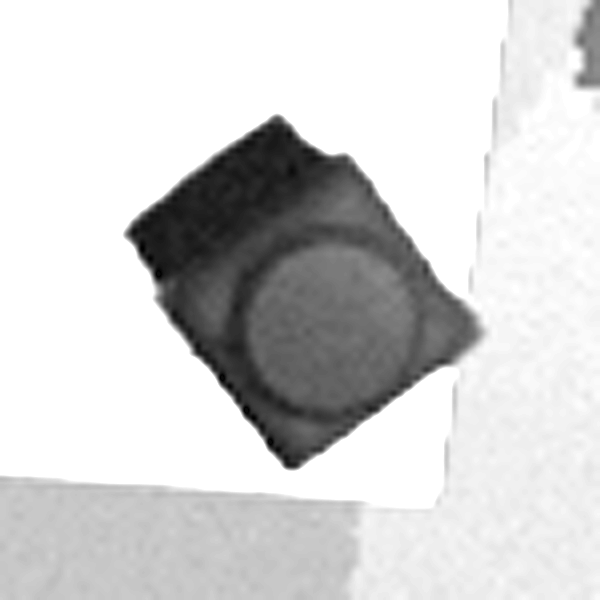

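The enlarged view shows the top face's corners at (292,468), (485,330), (347,157) and (158,298).

```bash
python3 - <<'E'
from h import *
im,kc=wload('w2')
c=[wz(kc,(260+x/8-.5+.06,110+y/8-.5+.06),.146) for x,y in((292,468),(485,330),(347,157),(158,298))]
print(np.mean(c,0))
for i in range(4):
    d=c[(i+1)%4]-c[i];print(np.degrees(np.arctan2(d[1],d[0]))%90,np.linalg.norm(d))
E
```

```text
[ 0.55406372 -0.2583125   0.146     ]
52.56500145188991 0.02517777381369088
56.104594962243056 0.02408777122080244
52.76835340917817 0.024488374317488616
54.47197196146126 0.02396818191958638
```

```bash
python3 -m crank '[{"dx":-0.007,"dy":-0.039,"dz":0,"twist":6.5,"grip":1},{"dx":-0.014,"dy":-0.078,"dz":0,"twist":13,"grip":1},{"dx":-0.021,"dy":-0.117,"dz":0,"twist":19.5,"grip":1},{"dx":-0.028,"dy":-0.156,"dz":0,"twist":26,"grip":1},{"dx":-0.036,"dy":-0.196,"dz":0,"twist":32.5,"grip":1}]'
python3 -m crank '[{"dx":-0.007,"dy":-0.039,"dz":0,"twist":6.2,"grip":1},{"dx":-0.014,"dy":-0.078,"dz":0,"twist":6.2,"grip":1},{"dx":-0.021,"dy":-0.117,"dz":0,"twist":6.2,"grip":1},{"dx":-0.028,"dy":-0.156,"dz":0,"twist":6.2,"grip":1},{"dx":-0.0364,"dy":-0.1953,"dz":0,"twist":6.2,"grip":1}]'
python3 -m crank '[{"dx":0,"dy":0,"dz":0,"twist":0,"grip":1},{"dx":0,"dy":0,"dz":0,"twist":0,"grip":1},{"dx":0,"dy":0,"dz":0,"twist":0,"grip":1},{"dx":0,"dy":0,"dz":0,"twist":0,"grip":1},{"dx":0,"dy":0,"dz":0,"twist":0,"grip":1}]'
```

```text
t: 7.9
eef_pos: [0.5907, -0.064, 0.2243]
ee_rot: [-3.141, 0.0, -2.302]
force: [1.1, 0.0, -0.3]
width: 0.0866
gripper_force: 0.0
t: 8.32
eef_pos: [0.5544, -0.2596, 0.2244]
ee_rot: [-3.141, 0.0, -2.2]
force: [0.9, 0.4, 0.3]
width: 0.0877
gripper_force: 0.0
t: 8.73
eef_pos: [0.5553, -0.2569, 0.2241]
ee_rot: [-3.141, 0.0, -2.199]
force: [-0.9, 0.9, -0.2]
width: 0.0878
gripper_force: 0.0
```

```bash
python3 -m crank '[{"dx":-0.001,"dy":-0.0012,"dz":-0.030,"twist":0,"grip":1},{"dx":-0.001,"dy":-0.0012,"dz":-0.060,"twist":0,"grip":1},{"dx":-0.001,"dy":-0.0012,"dz":-0.085,"twist":0,"grip":1},{"dx":-0.001,"dy":-0.0012,"dz":-0.110,"twist":0,"grip":1},{"dx":-0.001,"dy":-0.0012,"dz":-0.128,"twist":0,"grip":1}]' 40
python3 -m crank '[{"dx":0,"dy":0,"dz":0,"twist":0,"grip":-1},{"dx":0,"dy":0,"dz":0,"twist":0,"grip":-1},{"dx":0,"dy":0,"dz":0,"twist":0,"grip":-1},{"dx":0,"dy":0,"dz":0,"twist":0,"grip":-1},{"dx":0,"dy":0,"dz":0,"twist":0,"grip":-1}]'
python3 -m crank '[{"dx":0,"dy":0,"dz":0,"twist":0,"grip":-1},{"dx":0,"dy":0,"dz":0,"twist":0,"grip":-1},{"dx":0,"dy":0,"dz":0,"twist":0,"grip":-1},{"dx":0,"dy":0,"dz":0,"twist":0,"grip":-1},{"dx":0,"dy":0,"dz":0,"twist":0,"grip":-1}]'
```

```text
t: 9.15
eef_pos: [0.5534, -0.2577, 0.0939]
ee_rot: [3.14, -0.0, -2.199]
force: [0.2, 0.3, 0.0]
width: 0.0876
gripper_force: 0.0
t: 9.57
eef_pos: [0.5549, -0.2593, 0.0976]
ee_rot: [-3.139, 0.001, -2.2]
force: [0.2, -0.4, 1.1]
width: 0.0598
gripper_force: 0.0
t: 9.98
eef_pos: [0.5539, -0.2593, 0.0961]
ee_rot: [-3.141, 0.0, -2.2]
force: [-0.6, -0.3, 0.5]
width: 0.0263
gripper_force: 0.2
```

Grasped at 26 mm. I'll let the grip build up, then lift straight up and look at the blade.

```bash
python3 -m crank '[{"dx":0,"dy":0,"dz":0,"twist":0,"grip":-1},{"dx":0,"dy":0,"dz":0,"twist":0,"grip":-1},{"dx":0,"dy":0,"dz":0,"twist":0,"grip":-1},{"dx":0,"dy":0,"dz":0.002,"twist":0,"grip":-1},{"dx":0,"dy":0,"dz":0.005,"twist":0,"grip":-1}]'
python3 -m crank '[{"dx":0,"dy":0,"dz":0.025,"twist":0,"grip":-1},{"dx":0,"dy":0,"dz":0.050,"twist":0,"grip":-1},{"dx":0,"dy":0,"dz":0.080,"twist":0,"grip":-1},{"dx":0,"dy":0,"dz":0.110,"twist":0,"grip":-1},{"dx":0,"dy":0,"dz":0.140,"twist":0,"grip":-1}]'
python3 -m crank '[{"dx":0,"dy":0.036,"dz":0,"twist":0,"grip":-1},{"dx":0,"dy":0.073,"dz":0,"twist":0,"grip":-1},{"dx":0,"dy":0.110,"dz":0,"twist":0,"grip":-1},{"dx":0,"dy":0.110,"dz":0,"twist":0,"grip":-1},{"dx":0,"dy":0.110,"dz":0,"twist":0,"grip":-1}]'
python3 - <<'E'
from h import *
s=arm.get_state();print(s['eef_pos'],s['width'],s['gripper_force'])
a=arm.grab_frame('scene');wgrab('w5')
p=np.array(s['eef_pos']);tip=p-[0,0,.076]
u=proj('scene',tip);print('exp tip px',u)
x,y=int(u[0]),int(u[1]);print(x-30,y-30)
np.savez('f2.npz',scene=a)
A=cv2.resize(np.ascontiguousarray(a[y-30:y+30,x-30:x+30,::-1]),(600,600),interpolation=cv2.INTER_CUBIC)
cv2.imwrite('pics/tip.png',A)
E
```

```text
t: 10.4
eef_pos: [0.5535, -0.2592, 0.1006]
ee_rot: [3.141, -0.0, -2.201]
force: [-0.9, 0.1, -0.6]
width: 0.0258
gripper_force: 40.0
t: 10.82
eef_pos: [0.5535, -0.2592, 0.2425]
ee_rot: [3.141, -0.0, -2.2]
force: [-0.4, 0.4, -0.5]
width: 0.026
gripper_force: 40.0
t: 11.23
eef_pos: [0.554, -0.1475, 0.2415]
ee_rot: [-3.141, 0.001, -2.197]
force: [1.1, -1.1, -1.0]
width: 0.0256
gripper_force: 40.0
[ 0.55398153 -0.14746661  0.24149699] 0.025558604793987232 39.996827244758606
exp tip px [180.56031516 186.10338806]
150 156
```

View pics/tip.png

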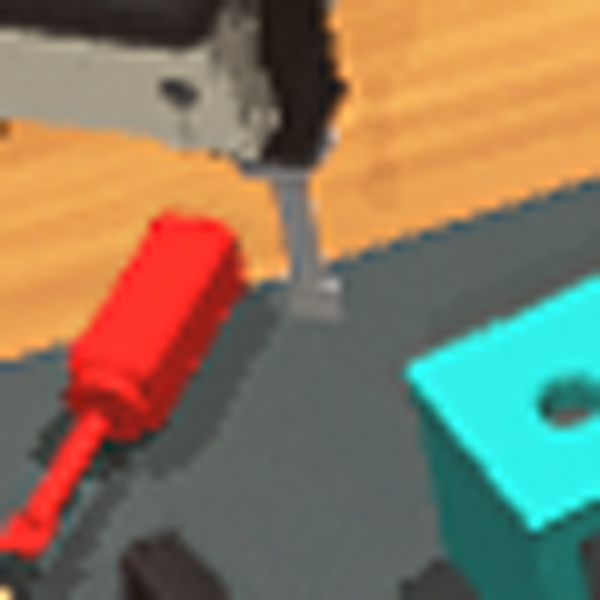

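The tip crop shows the blade at (315,300) almost broadside to the scene camera, about 1.5 times the shank's width. So the blade lies along world 54°, which is the tool's x axis, and the slot needs a twist of about -19.6°. The red and small black tools were still toppling on their own at the first frame. They already lay flat in w2, before I came near them.

```bash
python3 -m crank '[{"dx":0.006,"dy":0.036,"dz":0,"twist":-5,"grip":-1},{"dx":0.012,"dy":0.072,"dz":0,"twist":-10,"grip":-1},{"dx":0.018,"dy":0.108,"dz":0,"twist":-15,"grip":-1},{"dx":0.024,"dy":0.144,"dz":0,"twist":-19.7,"grip":-1},{"dx":0.030,"dy":0.180,"dz":0,"twist":-19.7,"grip":-1}]'
python3 -m crank '[{"dx":0.005,"dy":0.036,"dz":0,"twist":0,"grip":-1},{"dx":0.010,"dy":0.072,"dz":0,"twist":0,"grip":-1},{"dx":0.014,"dy":0.1055,"dz":0,"twist":0,"grip":-1},{"dx":0.014,"dy":0.1055,"dz":0,"twist":0,"grip":-1},{"dx":0.014,"dy":0.1055,"dz":0,"twist":0,"grip":-1}]'
python3 -m crank '[{"dx":0,"dy":0,"dz":-0.005,"twist":0,"grip":-1},{"dx":0,"dy":0,"dz":-0.010,"twist":0,"grip":-1},{"dx":0,"dy":0,"dz":-0.016,"twist":0,"grip":-1},{"dx":0,"dy":0,"dz":-0.016,"twist":0,"grip":-1},{"dx":0,"dy":0,"dz":-0.016,"twist":0,"grip":-1}]'
python3 - <<'E'
from h import *
s=wgrab('w6');print(s['eef_pos'],s['ee_rot'],np.degrees(s['q']).round(1))
im,kc=wload('w6');k,M=kc
def pr(p):
    q=k@(np.linalg.inv(M)@np.r_[p,1])[:3];return q[:2]/q[2]
p=np.array(s['eef_pos']);t=pr(p-[0,0,.076]);c=pr([.598,.138,.128]);print('tip',t,'screw',c)
x0,y0=int(c[0])-30,int(c[1])-35;print(x0,y0)
A=cv2.resize(im[y0:y0+60,x0:x0+60,::-1],(600,600),interpolation=cv2.INTER_CUBIC)
cv2.imwrite('pics/w6c.png',A)
E
```

```text
t: 11.75
eef_pos: [0.5842, 0.031, 0.2409]
ee_rot: [-3.142, -0.0, -2.552]
force: [0.9, -0.8, -0.6]
width: 0.0259
gripper_force: 40.0
t: 12.17
eef_pos: [0.5983, 0.1368, 0.2402]
ee_rot: [3.142, -0.001, -2.543]
force: [0.2, 0.5, -1.0]
width: 0.0258
gripper_force: 40.0
t: 12.58
eef_pos: [0.5976, 0.1352, 0.2244]
ee_rot: [3.142, -0.001, -2.545]
force: [0.4, 0.4, -1.2]
width: 0.0258
gripper_force: 40.0
[0.59764009 0.13515998 0.22439315] [ 3.14150247e+00 -1.09590320e-03 -2.54545242e+00] [ 31.   14.9  -7.7  -0.  -67.5 -86.8]
tip [256.93705004 194.0261952 ] screw [259.15166366 189.15584651]
229 154
```

View pics/w6c.png

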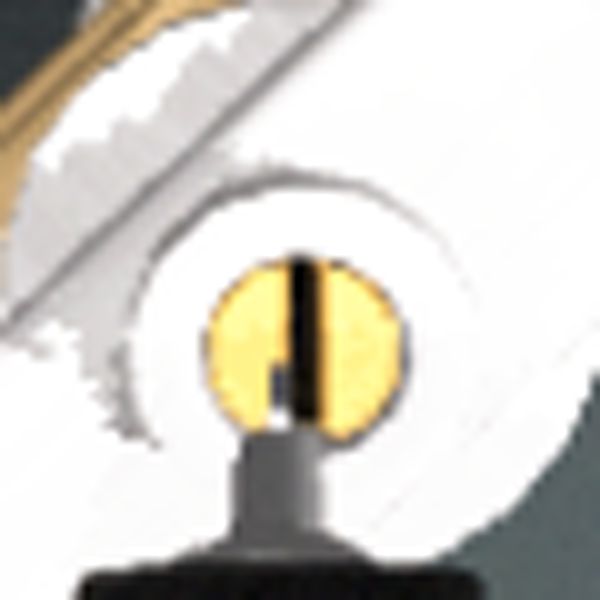

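The crop shows the shank and blade at column 279, the slot at column 304 (302 at the top to 306 at the bottom), and the brass centre at (305,345). The blade needs about +2.4 mm along tool y, which is dx -1.3 mm and dy +2.0 mm, plus about 1° of twist. Along the slot it is within 1 mm.

```bash
python3 -m crank '[{"dx":-0.0013,"dy":0.002,"dz":-0.004,"twist":1,"grip":-1},{"dx":-0.0013,"dy":0.002,"dz":-0.008,"twist":1,"grip":-1},{"dx":-0.0013,"dy":0.002,"dz":-0.012,"twist":1,"grip":-1},{"dx":-0.0013,"dy":0.002,"dz":-0.012,"twist":1,"grip":-1},{"dx":-0.0013,"dy":0.002,"dz":-0.012,"twist":1,"grip":-1}]'
cat > chk.py <<'E'
from m import *
import sys
s=wgrab(sys.argv[1]);im,kc=wload(sys.argv[1]);print(s['eef_pos'],s['ee_rot'][2])
g=cv2.cvtColor(im,cv2.COLOR_RGB2GRAY).astype(int);m=brass(im,235,160,285,215)
ys,xs=np.nonzero(m);print('brass rows',ys.min()+160,ys.max()+160,'cols',xs.min()+235,xs.max()+235)
for y in range(170,212,2): print(y,' '.join('%3d'%v for v in g[y,246:272]))
E
python3 chk.py w7
```

```text
t: 13.05
eef_pos: [0.5964, 0.1382, 0.2125]
ee_rot: [3.142, -0.001, -2.527]
force: [0.4, -1.2, -0.8]
width: 0.026
gripper_force: 40.0
[0.59637242 0.13820064 0.21254878] -2.5266252525926065
brass rows 160 200 cols 235 265
170 178 225 233 234 254 255 255 254 254 254 254 254 254 254 254 254 254 254 254 254 254 254 254 254 254 254
172 199 208 216 244 254 213 205 217 235 254 254 254 254 254 254 254 254 254 254 254 254 254 254 253 254 253
174 211 190 175 164 154 142 142 148 149 149 150 153 161 173 175 192 224 246 254 254 253 253 253 253 254 253
176 134 138 147 184 235 248 254 254 255 255 255 255 255 255 254 254 250 234 194 210 246 253 254 253 254 254
178 251 254 254 255 255 255 255 255 255 255 255 255 255 255 255 255 255 255 255 254 229 214 223 248 254 254
180 254 255 255 255 255 255 255 255 255 255 255 255 255 254 255 255 255 255 255 255 255 255 254 240 249 254
182 255 255 255 255 255 255 254 222 152 111 120 150 201 236 250 254 254 255 254 254 255 255 255 255 252 241
184 255 255 254 209 199 234 242 236  56  18  15 101 222 239 227 202 182 243 253 253 254 254 255 255 255 252
186 176 144 202 
[... 687 characters left out ...]
 133 186 234 238 186 133 200 249 251 251 252 253 253
200 253 250 219 140 193 217 138  86  85  88  89  91 107 130 150 155 121 163 238 249 251 251 252 253 254 253
202 253 253 253 252 242 188 102  88  85  89  88  93 104 126 151 203 249 250 251 251 251 253 253 254 254 252
204 252 251 251 251 252 248 137  86  89  86  89  90 105 126 148 210 251 251 252 253 254 253 252 249 252 252
206 249 250 251 251 252 245  96  84  79  83  85  82  94 129 148 211 253 253 253 254 253 246 251 252 252 252
208 252 248 197 189 120  97  85  85  86  88  87  86  85  86  86  88  98 130 192 245 252 252 252 252 252 252
210  58  41  38  36  39  40  40  47  48  46  44  45  45  43  39  39  42  41  38  43  80 126 123 127 123 160
```

```bash
python3 -m crank '[{"dx":0.0004,"dy":-0.0006,"dz":-0.002,"twist":0,"grip":-1},{"dx":0.0004,"dy":-0.0006,"dz":-0.004,"twist":0,"grip":-1},{"dx":0.0004,"dy":-0.0006,"dz":-0.006,"twist":0,"grip":-1},{"dx":0.0004,"dy":-0.0006,"dz":-0.006,"twist":0,"grip":-1},{"dx":0.0004,"dy":-0.0006,"dz":-0.006,"twist":0,"grip":-1}]'
python3 chk.py w8 | sed -n 1,2p\;9,20p
```

```text
t: 13.52
eef_pos: [0.5969, 0.1376, 0.2068]
ee_rot: [3.142, -0.0, -2.527]
force: [0.7, -0.4, -1.1]
width: 0.0258
gripper_force: 40.0
[0.59690733 0.13755961 0.20677782] -2.526764892298426
brass rows 160 202 cols 235 266
182 254 255 255 255 255 255 255 255 255 255 255 255 255 255 255 255 255 255 255 255 255 255 255 255 252 235
184 255 255 255 255 255 254 249 220 134 109  87  99 114 153 183 224 252 254 255 254 254 254 255 255 255 255
186 255 255 254 238 175 223 241 242 239  51  15  13 101 222 242 234 194 177 228 252 253 254 254 255 255 255
188 209 147 139 178 195 190 191 199 171  42  24  14 102 220 240 239 240 237 219 180 229 253 254 254 254 254
190 165 164 178 189 192 189 191 182 149  59  90  78 106 223 242 239 240 239 239 233 181 228 250 253 254 254
192 139 181 188 189 188 188 183 195 229  65 118 106 105 218 240 240 239 239 240 237 220 145 222 252 254 255
194 154 183 190 189 192 199 188 185 145  62 128 115  91 209 240 241 243 240 240 238 222 146 228 254 254 255
196 130 160 149 168 198 189 184 193 230 126 232 218 128 207 240 240 243 240 242 245 223 130 215 250 253 255
198 111 116 131 148 147 152 139  92  88  85  87  90 107 132 176 224 227 228 241 213 141 200 249 251 252 252
200 154 141 181 191 215 140 107  86  85  89  89  91 105 128 161 220 240 230 183 114 179 248 251 251 252 253
202 253 253 243 194 181 184 132  90  88  86  89  90 103 127 151 167 157 126 148 225 249 251 251 252 253 253
204 253 253 253 253 251 225 103  88  88  86  89  94 103 125 146 177 225 249 250 251 251 251 253 253 254 253
```

The blade now sits on the slot's centre line. I'll descend slowly.

```bash
python3 -m crank '[{"dx":0,"dy":0,"dz":-0.001,"twist":0,"grip":-1},{"dx":0,"dy":0,"dz":-0.002,"twist":0,"grip":-1},{"dx":0,"dy":0,"dz":-0.003,"twist":0,"grip":-1},{"dx":0,"dy":0,"dz":-0.004,"twist":0,"grip":-1},{"dx":0,"dy":0,"dz":-0.005,"twist":0,"grip":-1}]'
python3 -m crank '[{"dx":0,"dy":0,"dz":-0.0005,"twist":0,"grip":-1},{"dx":0,"dy":0,"dz":-0.001,"twist":0,"grip":-1},{"dx":0,"dy":0,"dz":-0.0015,"twist":0,"grip":-1},{"dx":0,"dy":0,"dz":-0.002,"twist":0,"grip":-1},{"dx":0,"dy":0,"dz":-0.002,"twist":0,"grip":-1}]'
```

```text
t: 13.98
eef_pos: [0.597, 0.1376, 0.2018]
ee_rot: [3.142, -0.0, -2.527]
force: [0.2, -0.3, -1.8]
width: 0.0255
gripper_force: 40.0
t: 14.4
eef_pos: [0.5969, 0.1376, 0.1998]
ee_rot: [3.142, -0.0, -2.527]
force: [0.5, 0.4, -1.5]
width: 0.0261
gripper_force: 40.0
```

```bash
python3 -m crank '[{"dx":0,"dy":0,"dz":-0.0004,"twist":0,"grip":-1},{"dx":0,"dy":0,"dz":-0.0008,"twist":0,"grip":-1},{"dx":0,"dy":0,"dz":-0.0011,"twist":0,"grip":-1},{"dx":0,"dy":0,"dz":-0.0011,"twist":0,"grip":-1},{"dx":0,"dy":0,"dz":-0.0011,"twist":0,"grip":-1}]'
```

```text
t: 14.82
eef_pos: [0.597, 0.1376, 0.199]
ee_rot: [-3.142, 0.0, -2.527]
force: [-0.6, 0.3, 0.0]
width: 0.0259
gripper_force: 40.0
```

```bash
python3 -m crank '[{"dx":0,"dy":0,"dz":-0.0003,"twist":0,"grip":-1},{"dx":0,"dy":0,"dz":-0.0006,"twist":0,"grip":-1},{"dx":0,"dy":0,"dz":-0.0006,"twist":0,"grip":-1},{"dx":0,"dy":0,"dz":-0.0006,"twist":0,"grip":-1},{"dx":0,"dy":0,"dz":-0.0006,"twist":0,"grip":-1}]'
python3 -c "
from h import *
print(arm.get_state()['moment'])"
```

```text
t: 15.23
eef_pos: [0.5971, 0.1377, 0.1988]
ee_rot: [-3.141, 0.001, -2.527]
force: [-2.3, 0.2, 4.8]
width: 0.0258
gripper_force: 40.0
[ 0.13394886  0.95629395 -0.02773388]
```

Seated with about 5 N on the slot floor. Now turning clockwise, with a small dy compensation for the driver's offset in the grasp.

```bash
cat > st.py <<'E'
from station import arm
import numpy as np
s=arm.get_state();print('mom',np.round(s['moment'],3),'yaw',np.degrees(s['ee_rot'][2]).round(2),'F',np.round(s['force'],1),'q6',np.degrees(s['q'][5]).round(1))
E
python3 -m crank '[{"dx":0,"dy":0,"dz":0,"twist":-2,"grip":-1},{"dx":0,"dy":0.0001,"dz":0,"twist":-4,"grip":-1},{"dx":0,"dy":0.0002,"dz":0,"twist":-6,"grip":-1},{"dx":0,"dy":0.0002,"dz":0,"twist":-8,"grip":-1},{"dx":-0.0001,"dy":0.0003,"dz":0,"twist":-10,"grip":-1}]'; python3 st.py
python3 -m crank '[{"dx":0,"dy":0,"dz":0,"twist":-2,"grip":-1},{"dx":0,"dy":0.0001,"dz":0,"twist":-4,"grip":-1},{"dx":0,"dy":0.0002,"dz":0,"twist":-6,"grip":-1},{"dx":0,"dy":0.0002,"dz":0,"twist":-8,"grip":-1},{"dx":-0.0001,"dy":0.0003,"dz":0,"twist":-10,"grip":-1}]'; python3 st.py
```

```text
t: 15.65
eef_pos: [0.5973, 0.1382, 0.1988]
ee_rot: [3.142, 0.001, -2.703]
force: [-1.1, 0.5, 4.8]
width: 0.0258
gripper_force: 40.0
mom [ 0.371  0.574 -0.01 ] yaw -154.86 F [-1.1  0.5  4.8] q6 -96.1
t: 16.07
eef_pos: [0.5972, 0.1384, 0.1988]
ee_rot: [3.142, 0.001, -2.877]
force: [-1.3, 0.2, 4.0]
width: 0.0256
gripper_force: 40.0
mom [0.008 0.306 0.079] yaw -164.85 F [-1.3  0.2  4. ] q6 -106.2
```

```bash
python3 -m crank '[{"dx":0,"dy":0,"dz":-0.0001,"twist":-2,"grip":-1},{"dx":0,"dy":0.0001,"dz":-0.0001,"twist":-4,"grip":-1},{"dx":0,"dy":0.0002,"dz":-0.0001,"twist":-6,"grip":-1},{"dx":0,"dy":0.0002,"dz":-0.0001,"twist":-8,"grip":-1},{"dx":0,"dy":0.0003,"dz":-0.0001,"twist":-10,"grip":-1}]'; python3 st.py
python3 -m crank '[{"dx":0,"dy":0,"dz":0,"twist":-2,"grip":-1},{"dx":0,"dy":0.0001,"dz":0,"twist":-4,"grip":-1},{"dx":0,"dy":0.0002,"dz":0,"twist":-6,"grip":-1},{"dx":0,"dy":0.0002,"dz":0,"twist":-8,"grip":-1},{"dx":0,"dy":0.0003,"dz":0,"twist":-10,"grip":-1}]'; python3 st.py
```

```text
t: 16.48
eef_pos: [0.5973, 0.1386, 0.1987]
ee_rot: [-3.142, 0.001, -3.052]
force: [-1.1, -0.7, 4.5]
width: 0.0259
gripper_force: 40.0
mom [-0.242  0.356  0.056] yaw -174.85 F [-1.1 -0.7  4.5] q6 -116.2
t: 16.9
eef_pos: [0.5973, 0.1387, 0.1988]
ee_rot: [-3.142, 0.001, 3.057]
force: [-0.5, -1.2, 5.2]
width: 0.0259
gripper_force: 40.0
mom [-0.541  0.218  0.033] yaw 175.15 F [-0.5 -1.2  5.2] q6 -126.2
```

```bash
python3 -m crank '[{"dx":0,"dy":0,"dz":0,"twist":-2,"grip":-1},{"dx":0,"dy":0.0001,"dz":0,"twist":-4,"grip":-1},{"dx":0,"dy":0.0001,"dz":0,"twist":-5,"grip":-1},{"dx":0,"dy":0.0002,"dz":0,"twist":-6,"grip":-1},{"dx":0,"dy":0.0002,"dz":0,"twist":-7,"grip":-1}]'; python3 st.py
python3 -m crank '[{"dx":0,"dy":0,"dz":0,"twist":-1,"grip":-1},{"dx":0,"dy":0.0001,"dz":0,"twist":-2,"grip":-1},{"dx":0,"dy":0.0001,"dz":0,"twist":-3,"grip":-1},{"dx":0,"dy":0.0002,"dz":0,"twist":-4,"grip":-1},{"dx":0,"dy":0.0002,"dz":0,"twist":-5,"grip":-1}]'; python3 st.py
```

```text
t: 17.32
eef_pos: [0.5974, 0.1388, 0.1988]
ee_rot: [-3.142, 0.001, 2.936]
force: [0.6, -1.3, 5.8]
width: 0.0259
gripper_force: 40.0
mom [-0.671  0.033  0.124] yaw 168.21 F [ 0.6 -1.3  5.8] q6 -133.2
t: 17.73
eef_pos: [0.5974, 0.1388, 0.1988]
ee_rot: [-3.141, 0.001, 2.849]
force: [-0.1, -2.4, 5.7]
width: 0.0255
gripper_force: 40.0
mom [-0.873 -0.03   0.112] yaw 163.21 F [-0.1 -2.4  5.7] q6 -138.2
```

```bash
python3 -m crank '[{"dx":0,"dy":0,"dz":0,"twist":-1,"grip":-1},{"dx":0,"dy":0,"dz":0,"twist":-2,"grip":-1},{"dx":0,"dy":0,"dz":0,"twist":-3,"grip":-1},{"dx":0,"dy":0,"dz":0,"twist":-4,"grip":-1},{"dx":0,"dy":0,"dz":0,"twist":-5,"grip":-1}]'; python3 st.py
python3 -m crank '[{"dx":0,"dy":0,"dz":0,"twist":-1,"grip":-1},{"dx":0,"dy":0,"dz":0,"twist":-2,"grip":-1},{"dx":0,"dy":0,"dz":0,"twist":-3,"grip":-1},{"dx":0,"dy":0,"dz":0,"twist":-4,"grip":-1},{"dx":0,"dy":0,"dz":0,"twist":-4,"grip":-1}]'; python3 st.py
```

```text
t: 18.15
eef_pos: [0.5974, 0.1389, 0.1988]
ee_rot: [3.141, 0.001, 2.761]
force: [1.0, -2.1, 3.9]
width: 0.0257
gripper_force: 40.0
mom [-0.9   -0.086  0.067] yaw 158.21 F [ 1.  -2.1  3.9] q6 -143.2
t: 18.57
eef_pos: [0.5974, 0.1389, 0.1988]
ee_rot: [3.141, 0.001, 2.691]
force: [-0.1, -1.8, 5.4]
width: 0.026
gripper_force: 40.0
mom [-0.915 -0.155  0.037] yaw 154.19 F [-0.1 -1.8  5.4] q6 -147.2
```

```bash
python3 -m crank '[{"dx":0,"dy":0,"dz":0,"twist":-1,"grip":-1},{"dx":0,"dy":0,"dz":0,"twist":-2,"grip":-1},{"dx":0,"dy":0,"dz":0,"twist":-3,"grip":-1},{"dx":0,"dy":0,"dz":0,"twist":-4,"grip":-1},{"dx":0,"dy":0,"dz":0,"twist":-4,"grip":-1}]'; python3 st.py
python3 -m crank '[{"dx":0,"dy":0,"dz":0,"twist":-1,"grip":-1},{"dx":0,"dy":0,"dz":0,"twist":-2,"grip":-1},{"dx":0,"dy":0,"dz":0,"twist":-3,"grip":-1},{"dx":0,"dy":0,"dz":0,"twist":-4,"grip":-1},{"dx":0,"dy":0,"dz":0,"twist":-4,"grip":-1}]'; python3 st.py
```

```text
t: 18.98
eef_pos: [0.5975, 0.1389, 0.1988]
ee_rot: [3.141, 0.001, 2.621]
force: [-0.1, -1.6, 5.4]
width: 0.026
gripper_force: 40.0
mom [-0.985 -0.201  0.014] yaw 150.2 F [-0.1 -1.6  5.4] q6 -151.2
t: 19.4
eef_pos: [0.5975, 0.1389, 0.1988]
ee_rot: [3.141, 0.001, 2.552]
force: [0.1, -2.3, 5.5]
width: 0.026
gripper_force: 40.0
mom [-0.971 -0.31   0.121] yaw 146.2 F [ 0.1 -2.3  5.5] q6 -155.2
```

```bash
python3 chk.py w9 | sed -n 1,2p\;7,20p; python3 -m crank '[{"dx":0,"dy":0,"dz":0,"twist":-1,"grip":-1},{"dx":0,"dy":0,"dz":0,"twist":-2,"grip":-1},{"dx":0,"dy":0,"dz":0,"twist":-3,"grip":-1},{"dx":0,"dy":0,"dz":0,"twist":-4,"grip":-1},{"dx":0,"dy":0,"dz":0,"twist":-4,"grip":-1}]'; python3 st.py
```

```text
[0.59746601 0.1389226  0.19876461] 2.5515857152955257
brass rows 186 205 cols 245 266
178 253 242 228 230 233 234 236 239 241 245 250 253 247 243 239 237 238 239 245 247 253 254 254 255 255 255
180 226 245 255 255 255 255 255 255 255 255 255 255 255 255 255 255 255 255 253 246 238 243 253 254 255 255
182 255 255 255 255 255 255 255 255 254 255 255 255 255 255 255 255 255 255 255 255 255 254 238 236 251 254
184 255 255 255 255 254 254 254 254 254 254 255 255 255 255 255 255 255 255 255 255 255 255 255 254 239 232
186 255 255 255 254 251 212 182 117  92  92 114 150 170 217 249 254 254 255 255 255 255 254 254 254 254 253
188 255 252 229 200 229 229 164  15  19  28 161 242 244 244 243 234 196 231 254 255 254 253 253 254 254 254
190 250 206 240 243 241 242 231  50  24  49 121 224 243 244 244 244 244 239 120 178 243 251 252 253 254 254
192 211 241 244 243 244 242 238 161  30 116 206 224 239 242 244 244 244 244 242 216 164 243 252 252 253 254
194 236 244 244 244 243 244 241 229  54 128 221 216 204 234 240 244 246 243 238 233 159 190 251 252 252 253
196 244 244 244 244 244 244 237 161  85 185 250 242 177 236 241 240 244 244 243 234 199 160 242 252 252 253
198 227 244 244 244 245 246 229 160 172 172 185 194 198 202 226 241 238 238 237 236 218 156 245 253 253 253
200 193 244 244 244 244 240 136 127 150 169 186 193 199 201 202 225 237 237 235 216 145 180 252 253 253 253
202 234 236 233 211 196 185 118 128 151 169 186 194 197 199 198 218 237 235 218 148 216 251 253 253 253 254
204 254 174 123 141 178 164  97 127 152 171 184 194 197 200 200 214 228 167 166 229 252 253 253 253 253 254
t: 19.87
eef_pos: [0.5975, 0.1389, 0.1988]
ee_rot: [3.141, 0.001, 2.482]
force: [0.7, -2.0, 4.7]
width: 0.0259
gripper_force: 40.0
mom [-1.019 -0.353  0.063] yaw 142.19 F [ 0.7 -2.   4.7] q6 -159.2
```

```bash
python3 -m crank '[{"dx":0,"dy":0,"dz":0,"twist":-1,"grip":-1},{"dx":0,"dy":0,"dz":0,"twist":-2,"grip":-1},{"dx":0,"dy":0,"dz":0,"twist":-3,"grip":-1},{"dx":0,"dy":0,"dz":0,"twist":-4,"grip":-1},{"dx":0,"dy":0,"dz":0,"twist":-4,"grip":-1}]'; python3 st.py
python3 -m crank '[{"dx":0,"dy":0,"dz":0,"twist":-1,"grip":-1},{"dx":0,"dy":0,"dz":0,"twist":-2,"grip":-1},{"dx":0,"dy":0,"dz":0,"twist":-3,"grip":-1},{"dx":0,"dy":0,"dz":0,"twist":-3,"grip":-1},{"dx":0,"dy":0,"dz":0,"twist":-3,"grip":-1}]'; python3 st.py
```

```text
t: 20.28
eef_pos: [0.5975, 0.139, 0.1988]
ee_rot: [3.141, 0.001, 2.412]
force: [0.4, -2.6, 4.4]
width: 0.0255
gripper_force: 40.0
mom [-1.084 -0.404  0.025] yaw 138.18 F [ 0.4 -2.6  4.4] q6 -163.2
t: 20.7
eef_pos: [0.5975, 0.139, 0.1988]
ee_rot: [3.141, 0.001, 2.36]
force: [0.5, -2.6, 4.5]
width: 0.0258
gripper_force: 40.0
mom [-1.041 -0.44   0.126] yaw 135.24 F [ 0.5 -2.6  4.5] q6 -166.1
```

```bash
python3 -m crank '[{"dx":0,"dy":0,"dz":0,"twist":-1,"grip":-1},{"dx":0,"dy":0,"dz":0,"twist":-2,"grip":-1},{"dx":0,"dy":0,"dz":0,"twist":-3,"grip":-1},{"dx":0,"dy":0,"dz":0,"twist":-3,"grip":-1},{"dx":0,"dy":0,"dz":0,"twist":-3,"grip":-1}]'; python3 st.py; python3 st.py
python3 -m crank '[{"dx":0,"dy":0,"dz":0,"twist":-1,"grip":-1},{"dx":0,"dy":0,"dz":0,"twist":-1.5,"grip":-1},{"dx":0,"dy":0,"dz":0,"twist":-2,"grip":-1},{"dx":0,"dy":0,"dz":0,"twist":-2,"grip":-1},{"dx":0,"dy":0,"dz":0,"twist":-2,"grip":-1}]'; python3 st.py
python3 chk.py w10 | sed -n 1,2p\;11,20p
```

```text
t: 21.12
eef_pos: [0.5976, 0.139, 0.1987]
ee_rot: [3.141, 0.001, 2.308]
force: [2.0, -2.1, 6.0]
width: 0.0257
gripper_force: 40.0
mom [-1.139 -0.558  0.089] yaw 132.23 F [ 2.  -2.1  6. ] q6 -169.2
mom [-1.139 -0.558  0.089] yaw 132.23 F [ 2.  -2.1  6. ] q6 -169.2
t: 21.53
eef_pos: [0.5976, 0.139, 0.1988]
ee_rot: [3.14, 0.001, 2.273]
force: [1.0, -2.1, 4.1]
width: 0.0259
gripper_force: 40.0
mom [-1.154 -0.562  0.031] yaw 130.23 F [ 1.  -2.1  4.1] q6 -171.1
[0.59757146 0.13897819 0.19876173] 2.272961161085803
brass rows 160 205 cols 245 284
186 254 254 254 254 253 248 176 112 100 112 138 146 162 214 250 254 255 254 252 252 253 254 254 254 254 248
188 254 252 204 168 223 213 117  17  22  57 191 244 244 244 245 234 183 206 241 251 252 252 253 254 254 254
190 242 201 232 241 242 241 224  73  31  33 131 234 244 245 246 244 243 229 159 201 250 252 252 253 253 254
192 200 237 242 243 244 241 234 142  43 123 203 218 243 244 244 244 244 243 234 218 166 229 251 253 253 253
194 237 242 242 242 242 242 239 217  77 115 208 210 221 237 238 237 237 237 236 232 160 189 251 253 253 253
196 244 244 244 243 243 244 237 156  90 182 248 233 160 234 238 238 239 242 237 234 196 146 233 253 253 253
198 234 244 244 244 243 243 187 181 195 188 197 200 200 201 224 237 238 239 241 236 218 163 244 252 253 253
200 192 244 246 244 240 184 147 154 173 187 196 201 199 194 193 223 237 238 239 238 174 218 251 253 253 253
202 227 233 240 241 196 187 135 153 175 187 197 198 201 195 186 212 236 234 213 127 192 248 253 253 253 253
204 255 252 229 235 229 184 118 153 174 186 197 200 199 194 187 193 198 194 209 246 252 252 253 253 253 253
```

The screw has followed the blade all the way (the slot tracks in the wrist image), but the wrist joint is near its limit with no stop felt yet. I'll back off slightly, lift out, measure the slot, and re-enter half a turn round, since the blade is symmetric.

```bash
python3 -m crank '[{"dx":0,"dy":0,"dz":0,"twist":1.5,"grip":-1},{"dx":0,"dy":0,"dz":0,"twist":3,"grip":-1},{"dx":0,"dy":0,"dz":0.001,"twist":3,"grip":-1},{"dx":0,"dy":0,"dz":0.003,"twist":3,"grip":-1},{"dx":0,"dy":0,"dz":0.005,"twist":3,"grip":-1}]'
python3 -m crank '[{"dx":0,"dy":0,"dz":0.003,"twist":0,"grip":-1},{"dx":0,"dy":0,"dz":0.006,"twist":0,"grip":-1},{"dx":0,"dy":0,"dz":0.010,"twist":0,"grip":-1},{"dx":0,"dy":0,"dz":0.010,"twist":0,"grip":-1},{"dx":0,"dy":0,"dz":0.010,"twist":0,"grip":-1}]'
cat > slot.py <<'E'
from m import *
import sys
# slot line (world deg), lateral offset (mm along tool y) of slot and of blade/shank, at given wrist frame
s=wgrab(sys.argv[1]);im,kc=wload(sys.argv[1]);p=np.array(s['eef_pos']);k,M=kc
def pr(q):
    q=k@(np.linalg.inv(M)@np.r_[q,1])[:3];return q[:2]/q[2]
y=p[1];c=pr([.598,.138,.128]);t=pr(p-[0,0,.076])
x0,y0=int(c[0])-16,int(c[1])-16
h=cv2.cvtColor(im,cv2.COLOR_RGB2HSV);g=h[...,2].astype(float)
L=[];
for v in range(y0,y0+32):
    r=h[v,x0:x0+32];b=np.nonzero((r[:,0]>15)&(r[:,0]<35)&(r[:,1]>90)&(r[:,2]>180))[0]
    if len(b)<4: continue
    gap=np.diff(b);i=gap.argmax()
    if 2<gap[i]<8:
        a=b[i]+1;e=b[i+1];w=255-g[v,x0+a-1:x0+e+1];L.append((x0+a-1+(w*np.arange(len(w))).sum()/w.sum(),v,g[v,x0+a:x0+e].max()))
print('pose',p.round(4),'yaw',np.degrees(s['ee_rot'][2]).round(1),'tip exp',t.round(1))
for q in L: print(np.round(q,1).tolist())
D=np.array([q[:2] for q in L if q[2]<130]) # bare slot rows only
if len(D)>2:
    W=np.array([wz(kc,q,.127) for q in D]);vx,vy,ux,uy=cv2.fitLine(W[:,:2].astype(np.float32),cv2.DIST_HUBER,0,1e-6,1e-6).ravel()
    print('slot deg',np.degrees(np.arctan2(vy,vx))%180,'pt',ux,uy)
    yt=R.from_euler('xyz',s['ee_rot']).as_matrix()[:,1];print('slot lateral mm along tool y',1000*(W.mean(0)-p)@yt,'tool y',yt.round(3))
for v in (int(t[1])+8,int(t[1])+10): print(v,g[v,int(t[0])-10:int(t[0])+12].astype(int))
E
python3 slot.py w11
```

```text
t: 22.0
eef_pos: [0.5964, 0.1396, 0.2024]
ee_rot: [-3.141, -0.001, 2.324]
force: [0.5, 0.9, -1.4]
width: 0.0259
gripper_force: 40.0
t: 22.42
eef_pos: [0.5968, 0.1393, 0.2135]
ee_rot: [3.141, 0.0, 2.325]
force: [0.4, 0.4, -1.8]
width: 0.026
gripper_force: 40.0
pose [0.5968 0.1393 0.2135] yaw 133.2 tip exp [256.8 192.9]
[254.7, 184.0, 141.0]
[255.1, 185.0, 48.0]
[255.3, 186.0, 164.0]
[255.4, 187.0, 142.0]
[247.0, 188.0, 255.0]
[247.0, 189.0, 255.0]
[256.1, 190.0, 151.0]
[246.0, 192.0, 255.0]
[247.0, 193.0, 255.0]
[256.8, 194.0, 209.0]
[257.3, 195.0, 237.0]
[249.1, 196.0, 255.0]
200 [255 255 254 241 228 156 136 150 170 186 195 200 202 198 195 215 206 219
 249 253 253 253]
202 [255 255 255 231 223 193 120 150 172 188 196 202 204 201 197 233 254 254
 254 254 254 253]
```

```bash
python3 -m crank '[{"dx":0,"dy":0,"dz":0.008,"twist":2,"grip":-1},{"dx":0,"dy":0,"dz":0.012,"twist":9,"grip":-1},{"dx":0,"dy":0,"dz":0.012,"twist":16,"grip":-1},{"dx":0,"dy":0,"dz":0.012,"twist":23,"grip":-1},{"dx":0,"dy":0,"dz":0.012,"twist":30,"grip":-1}]' >/dev/null
python3 -m crank '[{"dx":0,"dy":0,"dz":0,"twist":7,"grip":-1},{"dx":0,"dy":0,"dz":0,"twist":14,"grip":-1},{"dx":0,"dy":0,"dz":0,"twist":21,"grip":-1},{"dx":0,"dy":0,"dz":0,"twist":28,"grip":-1},{"dx":0,"dy":0,"dz":0,"twist":35,"grip":-1}]' >/dev/null
python3 -m crank '[{"dx":0,"dy":0,"dz":0,"twist":7,"grip":-1},{"dx":0,"dy":0,"dz":0,"twist":14,"grip":-1},{"dx":0,"dy":0,"dz":0,"twist":21,"grip":-1},{"dx":0,"dy":0,"dz":0,"twist":28,"grip":-1},{"dx":0,"dy":0,"dz":0,"twist":35,"grip":-1}]' >/dev/null
python3 -m crank '[{"dx":0,"dy":0,"dz":0,"twist":7,"grip":-1},{"dx":0,"dy":0,"dz":0,"twist":14,"grip":-1},{"dx":0,"dy":0,"dz":0,"twist":21,"grip":-1},{"dx":0,"dy":0,"dz":0,"twist":28,"grip":-1},{"dx":0,"dy":0,"dz":0,"twist":35,"grip":-1}]' >/dev/null
python3 -m crank '[{"dx":0,"dy":0,"dz":0,"twist":7,"grip":-1},{"dx":0,"dy":0,"dz":0,"twist":14,"grip":-1},{"dx":0,"dy":0,"dz":0,"twist":21,"grip":-1},{"dx":0,"dy":0,"dz":0,"twist":28,"grip":-1},{"dx":0,"dy":0,"dz":0,"twist":35,"grip":-1}]' >/dev/null
python3 -m crank '[{"dx":0.0028,"dy":-0.0019,"dz":0,"twist":7,"grip":-1},{"dx":0.0028,"dy":-0.0019,"dz":0,"twist":14,"grip":-1},{"dx":0.0028,"dy":-0.0019,"dz":0,"twist":21,"grip":-1},{"dx":0.0028,"dy":-0.0019,"dz":0,"twist":21,"grip":-1},{"dx":0.0028,"dy":-0.0019,"dz":0,"twist":21,"grip":-1}]'
python3 slot.py w12
```

```text
t: 24.97
eef_pos: [0.5994, 0.1373, 0.2249]
ee_rot: [3.141, 0.0, -0.628]
force: [0.3, 0.0, -1.1]
width: 0.0259
gripper_force: 40.0
pose [0.5994 0.1373 0.2249] yaw -36.0 tip exp [255.6 193.9]
[256.7, 181.0, 150.0]
[256.5, 182.0, 128.0]
[256.5, 183.0, 129.0]
[256.4, 184.0, 143.0]
[256.3, 185.0, 145.0]
[256.2, 187.0, 66.0]
[256.2, 188.0, 59.0]
[256.2, 189.0, 57.0]
[256.2, 190.0, 76.0]
[256.1, 191.0, 109.0]
[nan, 192.0, 255.0]
[256.1, 193.0, 114.0]
[256.1, 194.0, 113.0]
[256.0, 195.0, 138.0]
[256.1, 196.0, 145.0]
slot deg 142.06918 pt 0.59750086 0.13789223
slot lateral mm along tool y 0.5851093274363338 tool y [-0.588 -0.809  0.   ]
201 [254 255 255 254 254 254 251 159 112 115 115 115 113 109 105 116 228 255
 255 255 255 255]
203 [255 255 254 254 254 255 253 160 112 115 114 115 113 109 107  99 215 255
 255 255 255 254]slot.py:16: RuntimeWarning: invalid value encountered in scalar divide
  a=b[i]+1;e=b[i+1];w=255-g[v,x0+a-1:x0+e+1];L.append((x0+a-1+(w*np.arange(len(w))).sum()/w.sum(),v,g[v,x0+a:x0+e].max()))
```

Well aligned: slot at 142°, blade at 144°, and both on column 256.2. Descending.

```bash
python3 -m crank '[{"dx":0,"dy":0,"dz":-0.005,"twist":-1,"grip":-1},{"dx":0,"dy":0,"dz":-0.010,"twist":-1,"grip":-1},{"dx":0,"dy":0,"dz":-0.015,"twist":-1,"grip":-1},{"dx":0,"dy":0,"dz":-0.018,"twist":-1,"grip":-1},{"dx":0,"dy":0,"dz":-0.018,"twist":-1,"grip":-1}]'
python3 slot.py w13 2>/dev/null
python3 -m crank '[{"dx":0,"dy":0,"dz":-0.001,"twist":0,"grip":-1},{"dx":0,"dy":0,"dz":-0.002,"twist":0,"grip":-1},{"dx":0,"dy":0,"dz":-0.003,"twist":0,"grip":-1},{"dx":0,"dy":0,"dz":-0.004,"twist":0,"grip":-1},{"dx":0,"dy":0,"dz":-0.005,"twist":0,"grip":-1}]'
```

```text
t: 25.43
eef_pos: [0.599, 0.1371, 0.2059]
ee_rot: [3.14, 0.001, -0.642]
force: [-0.1, -0.1, -0.6]
width: 0.0259
gripper_force: 40.0
pose [0.599  0.1371 0.2059] yaw -36.8 tip exp [255.4 193.8]
[256.2, 186.0, 148.0]
[256.3, 187.0, 112.0]
[256.3, 188.0, 114.0]
[256.3, 189.0, 116.0]
[256.3, 190.0, 120.0]
[256.3, 191.0, 121.0]
[256.3, 192.0, 124.0]
[256.2, 193.0, 157.0]
[256.2, 194.0, 149.0]
[256.2, 195.0, 147.0]
[256.4, 196.0, 230.0]
[256.5, 197.0, 139.0]
slot deg 143.32947 pt 0.60105824 0.13461311
slot lateral mm along tool y 0.6331462823001306 tool y [-0.599 -0.801  0.002]
201 [250 238 125 233 255 255 255 179 114 117 113 118 110 110 105 115 229 255
 255 199 160 240]
203 [252 250 244 198 148 168 209 173 110 114 113 110 111 107 103  97 114 154
 129 193 249 255]
t: 25.9
eef_pos: [0.5996, 0.1373, 0.2021]
ee_rot: [-3.141, -0.0, -0.642]
force: [-0.4, -0.4, -0.3]
width: 0.0258
gripper_force: 40.0
```

```bash
python3 -m crank '[{"dx":0,"dy":0,"dz":-0.001,"twist":0,"grip":-1},{"dx":0,"dy":0,"dz":-0.002,"twist":0,"grip":-1},{"dx":0,"dy":0,"dz":-0.003,"twist":0,"grip":-1},{"dx":0,"dy":0,"dz":-0.0035,"twist":0,"grip":-1},{"dx":0,"dy":0,"dz":-0.0035,"twist":0,"grip":-1}]'; python3 st.py
```

```text
t: 26.32
eef_pos: [0.5996, 0.1373, 0.1989]
ee_rot: [-3.141, -0.0, -0.642]
force: [-1.4, 0.5, 0.1]
width: 0.0258
gripper_force: 40.0
mom [-0.068  0.504  0.021] yaw -36.77 F [-1.4  0.5  0.1] q6 22.2
```

Back in the slot. Pressing lightly and turning on.

```bash
python3 -m crank '[{"dx":0,"dy":0,"dz":-0.0003,"twist":0,"grip":-1},{"dx":0,"dy":0,"dz":-0.0006,"twist":-1.5,"grip":-1},{"dx":0,"dy":0,"dz":-0.0006,"twist":-3,"grip":-1},{"dx":0,"dy":0,"dz":-0.0006,"twist":-4.5,"grip":-1},{"dx":0,"dy":0,"dz":-0.0006,"twist":-6,"grip":-1}]'; python3 st.py
python3 -m crank '[{"dx":0,"dy":0,"dz":0,"twist":-1.5,"grip":-1},{"dx":0,"dy":0,"dz":0,"twist":-3,"grip":-1},{"dx":0,"dy":0,"dz":0,"twist":-4.5,"grip":-1},{"dx":0,"dy":0,"dz":0,"twist":-6,"grip":-1},{"dx":0,"dy":0,"dz":0,"twist":-6,"grip":-1}]'; python3 st.py; python3 slot.py w14 2>/dev/null
```

```text
t: 26.73
eef_pos: [0.5997, 0.1371, 0.1988]
ee_rot: [-3.141, -0.001, -0.748]
force: [-2.4, -0.6, 5.2]
width: 0.0258
gripper_force: 40.0
mom [-0.479  1.104  0.006] yaw -42.84 F [-2.4 -0.6  5.2] q6 16.1
t: 27.15
eef_pos: [0.5993, 0.1368, 0.1988]
ee_rot: [3.141, -0.0, -0.853]
force: [-2.8, -2.5, 5.4]
width: 0.0258
gripper_force: 40.0
mom [-0.654  1.478  0.094] yaw -48.85 F [-2.8 -2.5  5.4] q6 10.1
pose [0.5993 0.1368 0.1988] yaw -48.9 tip exp [255.6 194.1]
[254.9, 190.0, 130.0]
[255.2, 191.0, 176.0]
[255.4, 192.0, 130.0]
[255.5, 193.0, 123.0]
[255.8, 194.0, 150.0]
[256.0, 195.0, 180.0]
[256.4, 196.0, 167.0]
[256.7, 197.0, 171.0]
[256.4, 198.0, 120.0]
202 [241 112 231 255 255 255 254 212 110 114 117 111 109 104  98  92 211 255
 255 255 255 235]
204 [249 221 131 201 253 255 255 169 116 119 114 111 108 107  99  93 211 255
 255 255 191 142]
```

```bash
python3 -m crank '[{"dx":0,"dy":0,"dz":0,"twist":-1,"grip":-1},{"dx":0,"dy":0,"dz":0,"twist":-2,"grip":-1},{"dx":0,"dy":0,"dz":0,"twist":-3,"grip":-1},{"dx":0,"dy":0,"dz":0,"twist":-4,"grip":-1},{"dx":0,"dy":0,"dz":0,"twist":-4,"grip":-1}]'; python3 st.py
python3 -m crank '[{"dx":0,"dy":0,"dz":0,"twist":-1,"grip":-1},{"dx":0,"dy":0,"dz":0,"twist":-2,"grip":-1},{"dx":0,"dy":0,"dz":0,"twist":-3,"grip":-1},{"dx":0,"dy":0,"dz":0,"twist":-4,"grip":-1},{"dx":0,"dy":0,"dz":0,"twist":-4,"grip":-1}]'; python3 st.py; python3 slot.py w15 2>/dev/null
```

```text
t: 27.62
eef_pos: [0.5992, 0.1367, 0.1988]
ee_rot: [3.141, -0.001, -0.922]
force: [-2.6, -1.2, 4.8]
width: 0.0258
gripper_force: 40.0
mom [-0.814  1.7    0.099] yaw -52.82 F [-2.6 -1.2  4.8] q6 6.1
t: 28.03
eef_pos: [0.599, 0.1367, 0.1988]
ee_rot: [3.14, -0.0, -0.992]
force: [-3.8, -1.1, 6.3]
width: 0.0257
gripper_force: 40.0
mom [-0.756  1.965  0.181] yaw -56.81 F [-3.8 -1.1  6.3] q6 2.1
pose [0.599  0.1367 0.1988] yaw -56.8 tip exp [255.7 194.2]
[253.9, 190.0, 148.0]
[254.0, 191.0, 129.0]
[254.7, 192.0, 157.0]
[255.0, 193.0, 126.0]
[255.3, 194.0, 155.0]
[255.2, 195.0, 179.0]
[255.9, 196.0, 175.0]
[256.6, 197.0, 139.0]
[256.5, 198.0, 118.0]
slot deg 141.31975 pt 0.60016406 0.13559994
slot lateral mm along tool y -0.5251738489411205 tool y [-0.837 -0.547  0.001]
202 [241 113 229 255 255 255 254 210 112 115 114 111 105 102  97  90 212 255
 255 255 255 227]
204 [249 193 118 222 255 255 255 167 112 114 112 111 109 102 100  89 138 246
 255 255 192 144]
```

```bash
python3 -m crank '[{"dx":0,"dy":0,"dz":-0.0001,"twist":-1,"grip":-1},{"dx":0,"dy":0,"dz":-0.0002,"twist":-2,"grip":-1},{"dx":0,"dy":0,"dz":-0.0002,"twist":-3,"grip":-1},{"dx":0,"dy":0,"dz":-0.0002,"twist":-4,"grip":-1},{"dx":0,"dy":0,"dz":-0.0002,"twist":-4,"grip":-1}]'; python3 st.py;python3 slot.py w16 2>/dev/null | grep -v '^20'
python3 -m crank '[{"dx":0,"dy":0,"dz":0,"twist":0,"grip":-1},{"dx":0,"dy":0,"dz":0,"twist":0,"grip":-1},{"dx":0,"dy":0,"dz":0,"twist":0,"grip":-1},{"dx":0,"dy":0,"dz":0,"twist":0,"grip":-1},{"dx":0,"dy":0,"dz":0,"twist":0,"grip":-1}]' >/dev/null; python3 st.py
```

```text
t: 28.5
eef_pos: [0.5989, 0.1366, 0.1987]
ee_rot: [3.14, -0.001, -1.061]
force: [-4.7, -1.3, 7.0]
width: 0.0258
gripper_force: 40.0
mom [-0.781  2.37   0.229] yaw -60.8 F [-4.7 -1.3  7. ] q6 -1.9
pose [0.5989 0.1366 0.1987] yaw -60.8 tip exp [255.7 194.2]
[253.5, 191.0, 170.0]
[254.3, 192.0, 167.0]
[254.8, 193.0, 128.0]
[255.0, 194.0, 122.0]
[255.0, 195.0, 179.0]
[255.5, 196.0, 185.0]
 255 255 255 193]
 255 253 228 143]
mom [-0.793  2.347  0.238] yaw -60.74 F [-5.3 -1.6  8.3] q6 -1.8
```

The slot has stopped turning at about 142° while the torque has risen to 0.24 N m, so the screw is tight against its stop. I'll release the torque and lift out.

```bash
python3 -m crank '[{"dx":0,"dy":0,"dz":0,"twist":3,"grip":-1},{"dx":0,"dy":0,"dz":0.0002,"twist":6,"grip":-1},{"dx":0,"dy":0,"dz":0.0003,"twist":9,"grip":-1},{"dx":0,"dy":0,"dz":0.0004,"twist":12,"grip":-1},{"dx":0,"dy":0,"dz":0.0004,"twist":12,"grip":-1}]'; python3 st.py;python3 slot.py w17 2>/dev/null | grep -v '^20'
```

```text
t: 29.38
eef_pos: [0.5993, 0.1368, 0.1988]
ee_rot: [3.141, -0.0, -0.849]
force: [-3.1, -2.3, 4.6]
width: 0.0257
gripper_force: 40.0
mom [-0.803  1.558  0.08 ] yaw -48.63 F [-3.1 -2.3  4.6] q6 10.3
pose [0.5993 0.1368 0.1988] yaw -48.6 tip exp [255.6 194.1]
[255.1, 190.0, 177.0]
[255.3, 191.0, 127.0]
[255.4, 192.0, 125.0]
[255.7, 193.0, 155.0]
[255.8, 194.0, 157.0]
[256.0, 195.0, 177.0]
[256.4, 196.0, 171.0]
[256.7, 197.0, 176.0]
[256.5, 198.0, 119.0]
slot deg 141.0424 pt 0.6004065 0.1354397
slot lateral mm along tool y 0.03481147940156296 tool y [-0.75  -0.661  0.001]
 255 255 255 232]
 255 255 192 137]
```

Elastic: the slot stays at 141°. Easing a further 4° and lifting.

```bash
python3 -m crank '[{"dx":0,"dy":0,"dz":0.0005,"twist":2,"grip":-1},{"dx":0,"dy":0,"dz":0.001,"twist":4,"grip":-1},{"dx":0,"dy":0,"dz":0.002,"twist":4,"grip":-1},{"dx":0,"dy":0,"dz":0.004,"twist":4,"grip":-1},{"dx":0,"dy":0,"dz":0.007,"twist":4,"grip":-1}]'
python3 -m crank '[{"dx":0,"dy":0,"dz":0.006,"twist":0,"grip":-1},{"dx":0,"dy":0,"dz":0.014,"twist":0,"grip":-1},{"dx":0,"dy":0,"dz":0.020,"twist":0,"grip":-1},{"dx":0,"dy":0,"dz":0.020,"twist":0,"grip":-1},{"dx":0,"dy":0,"dz":0.020,"twist":0,"grip":-1}]'; python3 slot.py w18 2>/dev/null
```

```text
t: 29.85
eef_pos: [0.5995, 0.1374, 0.2049]
ee_rot: [3.141, 0.0, -0.783]
force: [0.3, -0.2, -1.3]
width: 0.0257
gripper_force: 40.0
t: 30.27
eef_pos: [0.5999, 0.1376, 0.2261]
ee_rot: [-3.14, -0.0, -0.782]
force: [1.0, 0.6, -0.4]
width: 0.0258
gripper_force: 40.0
pose [0.5999 0.1376 0.2261] yaw -44.8 tip exp [255.8 194. ]
[256.4, 181.0, 130.0]
[256.7, 182.0, 147.0]
[265.0, 183.0, 255.0]
[257.0, 184.0, 71.0]
[nan, 185.0, 255.0]
[259.0, 186.0, 255.0]
[nan, 187.0, 255.0]
[nan, 188.0, 255.0]
[260.0, 189.0, 255.0]
[260.0, 190.0, 255.0]
[257.6, 191.0, 113.0]
[257.7, 192.0, 110.0]
[257.8, 193.0, 114.0]
[257.9, 194.0, 112.0]
[257.9, 195.0, 137.0]
[258.1, 196.0, 157.0]
slot deg 139.97623 pt 0.59558076 0.13950321
slot lateral mm along tool y 1.8399753294229604 tool y [-0.704 -0.71  -0.002]
202 [251 253 254 254 255 255 254 158 112 114 114 113 109 108 102  97 209 255
 255 255 255 255]
204 [255 255 253 253 253 253 253 156 113 115 113 112 110 108 101  95 207 255
 255 254 254 255]
```

```bash
python3 -m crank '[{"dx":-0.002,"dy":-0.020,"dz":0.015,"twist":0,"grip":-1},{"dx":-0.006,"dy":-0.056,"dz":0.020,"twist":0,"grip":-1},{"dx":-0.010,"dy":-0.096,"dz":0.020,"twist":0,"grip":-1},{"dx":-0.015,"dy":-0.136,"dz":0.020,"twist":0,"grip":-1},{"dx":-0.020,"dy":-0.176,"dz":0.020,"twist":0,"grip":-1}]' >/dev/null
python3 -m crank '[{"dx":-0.005,"dy":-0.040,"dz":0,"twist":0,"grip":-1},{"dx":-0.010,"dy":-0.080,"dz":0,"twist":0,"grip":-1},{"dx":-0.015,"dy":-0.120,"dz":0,"twist":0,"grip":-1},{"dx":-0.020,"dy":-0.160,"dz":0,"twist":0,"grip":-1},{"dx":-0.0246,"dy":-0.200,"dz":0,"twist":0,"grip":-1}]' >/dev/null
python3 -m crank '[{"dx":0,"dy":-0.0207,"dz":-0.020,"twist":0,"grip":-1},{"dx":0,"dy":-0.0207,"dz":-0.045,"twist":0,"grip":-1},{"dx":0,"dy":-0.0207,"dz":-0.070,"twist":0,"grip":-1},{"dx":0,"dy":-0.0207,"dz":-0.070,"twist":0,"grip":-1},{"dx":0,"dy":-0.0207,"dz":-0.070,"twist":0,"grip":-1}]'
python3 - <<'E'
from h import *
s=wgrab('w19');im,kc=wload('w19');k,M=kc;p=np.array(s['eef_pos'])
def pr(q):
    q=k@(np.linalg.inv(M)@np.r_[q,1])[:3];return q[:2]/q[2]
t=pr(p-[0,0,.076]);h2=pr([.5542,-.258,.075]);h1=pr([.5653,-.3115,.075]);print('tip',t,'h2',h2,'h1',h1)
g=cv2.cvtColor(im,cv2.COLOR_RGB2GRAY)
h=cv2.cvtColor(im,cv2.COLOR_RGB2HSV)
for v in range(int(h2[1])-16,int(h2[1])+16,2): print(v,' '.join('%3d'%x for x in g[v,int(h2[0])-16:int(h2[0])+16]))
print('start col',int(h2[0])-16)
for n,q in(('h1',h1),):
    x,y=map(int,q.round());c=(g[y-18:y+18,x-18:x+18]<70).astype(np.uint8);N,l,st,ce=cv2.connectedComponentsWithStats(c)
    for i in range(1,N): print(n,st[i],ce[i]+[x-18,y-18],wz(kc,ce[i]+[x-18,y-18],.073))
E
```

```text
t: 31.57
eef_pos: [0.554, -0.2594, 0.1742]
ee_rot: [3.139, 0.003, -0.782]
force: [0.8, -0.8, 0.3]
width: 0.0258
gripper_force: 40.0
tip [255.46492977 193.788943  ] h2 [254.28227444 186.98645129] h1 [287.0033584  139.57163419]
170 245 245 243 244 245 245 245 246 247 247 247 246 245 246 247 247 247 246 246 248 249 249 249 247 239 176 173 173 212 248 248 248
172 242 236 245 245 244 245 246 247 247 247 247 246 246 246 246 246 246 247 248 249 248 248 247 246 238 171 176 181 186 216 248 248
174 231 234 244 245 245 246 247 247 247 247 246 246 246 246 245 245 247 248 248 248 247 245 244 242 240 236 181 212 247 248 247 247
176 229 232 237 245 246 247 247 247 249 249 248 246 245 245 246 247 248 248 248 246 244 243 242 238 188 182 212 246 248 247 247 246
178 230 235 245 247 247 247 247 249 249 247 242 238 241 240 222 186 194 217 225 239 239 239 244 246 247 246 248 247 247 246 246 246
180 231 233 239 247 247 248 248 241 240 226 157  90  67  53  53  55  55  53  57  69  98 185 241 243 246 247 247 246 246 246 246 242
182 235 235 240 247 248 249 245 230 192 111  93  79  59  55  56  51  53  52  54  5
[... 642 characters left out ...]
102 107 106 101 102 105 107 143 195 206 230 245 244 242 242 242 242
194 248 248 249 249 246 245 242 235 202 168 167 165 136 116 103 100 103 101 101 110 150 181 190 208 239 245 243 240 240 241 242 243
196 248 249 249 246 243 241 240 239 238 235 226 194 174 174 175 173 176 180 164 164 177 228 242 244 244 241 241 241 241 242 243 244
198 249 249 246 241 239 238 237 238 241 243 244 246 245 245 236 109 102 101 104 100  96 100 187 247 246 243 241 241 241 243 245 245
200 249 248 244 239 236 236 239 241 242 244 245 246 246 239 147  99 103 102 102  95  95  92 110 194 243 241 241 242 243 245 245 244
start col 238
h1 [ 10   9  16  16 205] [286.37073171 138.57560976] [ 0.56603604 -0.31168153  0.073     ]
```

The hole is at (253.7,187) and the shank at column 256.2, so I'll correct by dx +2.2 mm and dy +1.3 mm, then lower.

```bash
python3 -m crank '[{"dx":0.0022,"dy":0.0013,"dz":0,"twist":0,"grip":-1},{"dx":0.0022,"dy":0.0013,"dz":0,"twist":0,"grip":-1},{"dx":0.0022,"dy":0.0013,"dz":-0.006,"twist":0,"grip":-1},{"dx":0.0022,"dy":0.0013,"dz":-0.012,"twist":0,"grip":-1},{"dx":0.0022,"dy":0.0013,"dz":-0.018,"twist":0,"grip":-1}]'
python3 - <<'E'
from h import *
s=wgrab('w20');im,kc=wload('w20');g=cv2.cvtColor(im,cv2.COLOR_RGB2GRAY)
for v in range(174,206,2): print(v,' '.join('%3d'%x for x in g[v,240:272]))
E
```

```text
t: 32.03
eef_pos: [0.5573, -0.2578, 0.1571]
ee_rot: [-3.141, -0.0, -0.781]
force: [-0.2, -0.5, -0.7]
width: 0.0263
gripper_force: 40.0
174 241 243 245 246 245 245 245 245 245 246 246 247 247 245 242 243 246 247 243 193 184 180 183 186 191 191 190 187 181 207 242 243
176 243 245 245 244 245 245 245 245 246 246 247 247 247 245 245 246 247 247 246 239 182 186 190 192 191 187 182 179 205 242 245 246
178 245 244 244 244 245 245 245 245 247 247 248 247 247 247 246 246 247 246 242 192 186 191 188 188 186 181 203 242 243 246 247 248
180 244 244 244 243 237 245 246 247 247 248 247 247 246 246 246 246 246 240 183 187 190 189 188 183 180 175 176 212 246 247 247 248
182 232 233 233 233 234 234 241 248 247 247 249 249 247 246 246 246 245 240 187 187 189 184 180 177 170 169 205 245 247 248 247 248
184 231 232 233 234 235 236 236 237 242 249 249 248 245 242 241 243 245 239 141 136 134 137 147 166 172 209 247 247 247 248 248 248
186 232 232 234 235 236 237 238 239 240 238 225 217 229 166  78  69  59  55  55  58  53  59 112 211 241 243 247 247 247 247 247 246
188 232 234 236 236 237 237 239 240 229 1
[... 446 characters left out ...]
  77  61  53  59 110 191 227 235 243 242
196 248 249 249 249 249 247 231 176 187 107  91  78  83  83  97 134 167 157 113  98  98  98  97 100  99  94 125 195 218 232 241 239
198 249 249 249 249 249 248 245 225 191 173 124  90  93  96 102 104 104 101  94  93  96  97 101 100  99 124 185 207 225 245 243 242
200 249 249 248 248 248 247 246 242 216 172 169 154 102  99 100 102  99  99  97  92  94  99 102  92 140 193 200 221 245 245 243 243
202 248 248 248 249 250 247 245 243 241 234 203 158 109 103 102 104 102  99  96  92  95 119 144 153 157 191 238 245 243 242 242 241
204 248 249 249 249 246 243 241 240 239 239 239 234 133 101 100 101 102  99  96  93  94 132 202 215 238 240 241 241 241 240 241 242
```

```bash
python3 -m crank '[{"dx":-0.0004,"dy":-0.0004,"dz":-0.003,"twist":0,"grip":-1},{"dx":-0.0004,"dy":-0.0004,"dz":-0.008,"twist":0,"grip":-1},{"dx":-0.0004,"dy":-0.0004,"dz":-0.013,"twist":0,"grip":-1},{"dx":-0.0004,"dy":-0.0004,"dz":-0.018,"twist":0,"grip":-1},{"dx":-0.0004,"dy":-0.0004,"dz":-0.023,"twist":0,"grip":-1}]'
```

```text
t: 32.5
eef_pos: [0.5567, -0.2585, 0.1337]
ee_rot: [3.141, 0.0, -0.781]
force: [0.2, 0.3, -0.8]
width: 0.0259
gripper_force: 40.0
```

```bash
python3 -m crank '[{"dx":0,"dy":0,"dz":-0.006,"twist":0,"grip":-1},{"dx":0,"dy":0,"dz":-0.012,"twist":0,"grip":-1},{"dx":0,"dy":0,"dz":-0.018,"twist":0,"grip":-1},{"dx":0,"dy":0,"dz":-0.024,"twist":0,"grip":-1},{"dx":0,"dy":0,"dz":-0.030,"twist":0,"grip":-1}]'
python3 -m crank '[{"dx":0,"dy":0,"dz":-0.002,"twist":0,"grip":-1},{"dx":0,"dy":0,"dz":-0.004,"twist":0,"grip":-1},{"dx":0,"dy":0,"dz":-0.006,"twist":0,"grip":-1},{"dx":0,"dy":0,"dz":-0.007,"twist":0,"grip":-1},{"dx":0,"dy":0,"dz":-0.007,"twist":0,"grip":-1}]'
```

```text
t: 32.92
eef_pos: [0.5567, -0.2585, 0.1036]
ee_rot: [3.141, 0.0, -0.781]
force: [0.2, -0.2, -1.7]
width: 0.026
gripper_force: 40.0
t: 33.33
eef_pos: [0.5568, -0.2585, 0.0972]
ee_rot: [3.142, -0.0, -0.781]
force: [-0.3, -0.9, -0.2]
width: 0.0257
gripper_force: 40.0
```

```bash
python3 -m crank '[{"dx":0,"dy":0,"dz":-0.0005,"twist":0,"grip":-1},{"dx":0,"dy":0,"dz":-0.001,"twist":0,"grip":-1},{"dx":0,"dy":0,"dz":-0.001,"twist":0,"grip":-0.3},{"dx":0,"dy":0,"dz":-0.001,"twist":0,"grip":0.3},{"dx":0,"dy":0,"dz":-0.001,"twist":0,"grip":0.8}]' 
python3 -m crank '[{"dx":0,"dy":0,"dz":0,"twist":0,"grip":1},{"dx":0,"dy":0,"dz":0,"twist":0,"grip":1},{"dx":0,"dy":0,"dz":0,"twist":0,"grip":1},{"dx":0,"dy":0,"dz":0,"twist":0,"grip":1},{"dx":0,"dy":0,"dz":0,"twist":0,"grip":1}]'
python3 -m crank '[{"dx":0,"dy":0,"dz":0,"twist":0,"grip":1},{"dx":0,"dy":0,"dz":0.01,"twist":0,"grip":1},{"dx":0,"dy":0,"dz":0.03,"twist":0,"grip":1},{"dx":0,"dy":0,"dz":0.055,"twist":0,"grip":1},{"dx":0,"dy":0,"dz":0.085,"twist":0,"grip":1}]'
python3 -m crank '[{"dx":0,"dy":0,"dz":0.03,"twist":0,"grip":1},{"dx":0,"dy":-0.03,"dz":0.06,"twist":0,"grip":1},{"dx":-0.02,"dy":-0.06,"dz":0.09,"twist":0,"grip":1},{"dx":-0.04,"dy":-0.09,"dz":0.11,"twist":0,"grip":1},{"dx":-0.06,"dy":-0.12,"dz":0.11,"twist":0,"grip":1}]'
python3 -m crank '[{"dx":-0.03,"dy":-0.025,"dz":0,"twist":0,"grip":1},{"dx":-0.06,"dy":-0.05,"dz":0,"twist":0,"grip":1},{"dx":-0.09,"dy":-0.075,"dz":0,"twist":0,"grip":1},{"dx":-0.12,"dy":-0.1,"dz":0,"twist":0,"grip":1},{"dx":-0.12,"dy":-0.1,"dz":0,"twist":0,"grip":1}]' | head -2
python3 - <<'E'
from m import *
a=arm.grab_frame('top');b=arm.grab_frame('scene');np.savez('f3.npz',top=a,scene=b)
f0=np.load('f0.npz');f1=np.load('f1.npz')
R_=[]
for n,i in(('top',a),('scene',b)):
    g=cv2.cvtColor(i,cv2.COLOR_RGB2GRAY).astype(int);g0=cv2.cvtColor(f0[n],cv2.COLOR_RGB2GRAY).astype(int)
    u=proj(n,[.5542,-.258,.11]).astype(int);x,y=u
    dk=lambda q:(lambda m:(m.sum(),np.argwhere(m).mean(0)[::-1].round(1),np.ptp(np.argwhere(m),0)))((q[y-22:y+22,x-18:x+18]<45))
    print(n,'driver dark blob start',dk(g0),'now',dk(g))
    x,y=proj(n,[.598,.138,.128]).astype(int)
    m=brass(i,x-8,y-7,x+8,y+7);h2=cv2.convexHull(cv2.findNonZero(m)).reshape(-1,2);z=np.zeros_like(m);cv2.fillConvexPoly(z,h2,1);Q=cv2.moments(z,True)
    uv=(Q['m10']/Q['m00']+x-8,Q['m01']/Q['m00']+y-7);print('brass',uv,m.sum());R_.append(ray(n,uv))
print('screw',meet(R_))
A=lambda q,x,y:cv2.resize(np.ascontiguousarray(q[y:y+90,x:x+120,::-1]),(400,300),interpolation=cv2.INTER_CUBIC)
cv2.imwrite('pics/final.png',np.vstack([np.hstack([A(a,330,190),A(a,170,160)]),np.hstack([A(b,75,175),A(b,250,135)])]))
E
```

```text
t: 33.75
eef_pos: [0.557, -0.2586, 0.0965]
ee_rot: [-3.141, -0.0, -0.781]
force: [-0.7, 0.6, 0.5]
width: 0.0389
gripper_force: 0.0
t: 34.17
eef_pos: [0.5568, -0.2585, 0.0963]
ee_rot: [-3.142, -0.0, -0.781]
force: [-1.0, -0.7, 0.3]
width: 0.0716
gripper_force: 0.0
t: 34.58
eef_pos: [0.5559, -0.2583, 0.1817]
ee_rot: [3.14, 0.002, -0.782]
force: [0.5, -0.4, -0.6]
width: 0.0879
gripper_force: 0.0
t: 35.0
eef_pos: [0.4978, -0.3801, 0.2973]
ee_rot: [-3.14, -0.008, -0.779]
force: [1.0, -0.7, 1.9]
width: 0.0872
gripper_force: 0.0
t: 35.42
eef_pos: [0.372, -0.4815, 0.2925]
top driver dark blob start (np.int64(91), array([17.5, 20.7]), array([23, 17])) now (np.int64(90), array([17.1, 20.6]), array([23, 18]))
brass (np.float64(217.13888888888889), np.float64(205.38888888888889)) 34
scene driver dark blob start (np.int64(277), array([18.5, 22.6]), array([24, 20])) now (np.int64(271), array([18.8, 22.9]), array([24, 18]))
brass (np.float64(292.6), np.float64(174.24)) 21
screw (array([0.59780689, 0.13874988, 0.12644405]), [0.8, 0.8])
```

View pics/final.png

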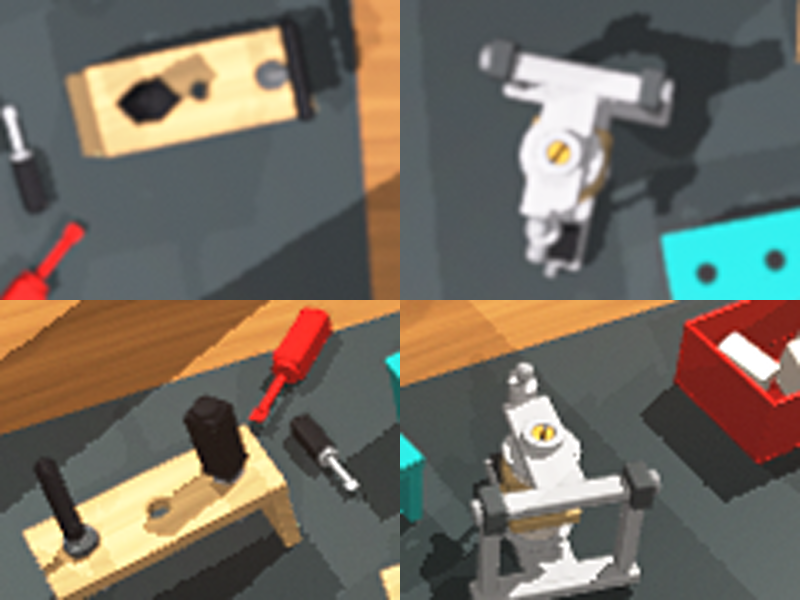

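The final view shows the driver upright in its hole (150,100), exactly as at the start. The bow is closed, the slot has turned, and the hex driver is untouched. Handing in.

```bash
python3 -c "
from station import arm
print(arm.job_done())"
```

```text
the job is handed in; nothing more can be done
None
```

I handed the job in at about 35 s: the bow is fully closed, the screw is tightened clockwise to its stop, and the driver hangs upright in its original stand hole. To finish the turn I lifted the blade out once and re-seated it, because the wrist joint was near its limit.

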